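# Open a craft box with a scraper and show a turned foot's pin to the inspection camera

### The job

Prise up the lid of the MDF craft box with the scraper's blade through the slot in its front edge, open the lid until it stands upright and lay the scraper down on the bench. Then take out the turned foot that has the thin round pin, leaving the two-bulbed spindle and everything else in place, and show it to the inspection camera without touching the camera: pin towards the lens, the whole foot in line with the lens's line of sight, the end of the pin 10 cm from the lens. Finish still holding it there in the gripper; do not put it down or let go.

Things in the scene. Friction and masses are not known exactly. Their poses are not given: they have to be found in the camera images.
- craftbox: fixed raw-MDF box, 130 mm deep (x) x 260 mm wide (y) x 62 mm high, plus a flush 8 mm lid. Origin: centre of its underside; +x to the back (hinge side), -x front, facing the robot, z up. Walls and floor 8 mm thick. A 6 mm divider along x, 34 mm high above the inside floor, makes two cells of 114 x 119 mm, centres at y = +62 and -62 mm
- slot (a point): point at the middle of the blade slot, on the outer front face of the box, 58 mm above the bench. The slot is a gap 90 mm wide (along the box's y) and 8 mm high (54 to 62 mm above the bench) through the 8 mm front wall, bounded above by the underside of the closed lid. Axes as the box
- hinge (a point): middle of the hinge line at the top of the back wall, 62 mm above the bench, level with the lid's underside. The line runs along the box's y; axes as the box. The lid reaches 130 mm from this line to its free front edge
- lid (a joint): lid angle in rad: 0 shut, 1.57 upright, stop at 1.9 leaning back. Stiff friction hinge: the lid (0.17 kg) stays at any angle; raising it takes about 2 to 3 N at the front edge
- handle (a point): grasp point of the scraper, a loose filling knife of about 0.08 kg, lying flat on the bench: wooden handle of 22 mm wide x 22 mm high section, from 85 mm behind to 20 mm ahead of this point; this point is in mid-section, 11 mm above the handle's underside, near the balance point. x points along the scraper to the blade, z up
- blade_tip (a point): middle of the scraper blade's front edge, 115 mm ahead of the handle point and at the same height in the section; blade 2 mm thick, 40 mm wide for its last 62 mm, its plane in the scraper's x-y plane. Axes as the handle's
- foot_mid (a point): centre of the turned pine foot (90 mm long, about 0.05 kg), lying in either cell, pin roughly to the box's +y. Mid: square block, 30 x 30 mm section, 34 mm long, to grasp across its upright flat sides; +x end: round pin of 13 mm diameter; -x end: bulb of 26 mm diameter; both end 45 mm from the centre. x runs along it to the pin, z up; centre 15 mm above the box's inside floor
- pin_tip (a point): middle of the end face of the foot's pin, 45 mm from the centre along x. Axes as the foot's
- spindle_mid (a point): centre of the other turned piece, in the other cell: the same square block, size and wood but a 26 mm bulb on both ends and no pin; stays where it is
- lens (a point): centre of the front face (32 mm diameter) of the fixed inspection camera's lens, 290 mm above the bench. Its -x axis points out of the lens along the line of sight, 0.6 rad below the horizontal; +x points back into the camera (42 mm square, 90 mm long), y is level. The column of its stand is 384 mm high, 100 mm behind the lens; its base plate reaches to 25 mm in front of the lens
- vase: bystander: loose turned wooden vase, 118 mm high, 72 mm widest; origin centre of its foot
- roundbox: bystander: loose round MDF box with lid, 92 mm diameter, 58 mm high; origin centre of its underside
- plaques: bystander: stack of three MDF plaques, 100 x 150 mm, 27 mm high; origin centre of its underside
Not all that is in view belongs to the job. Of the things that look like the part that bears handle, take the one that is farthest from the robot's base at the start.

How it is judged:
By the outcome, as a careful person would: the job done as asked, in the order asked, and still so for the second after the job is handed in, while the arm keeps its last pose, push and grip.
It also fails if it takes over 64 s, if anything falls off the work surface, if the arm or the gripper's body presses on something with over 40 N, if the wrist force passes 120 N, or if a joint passes its speed limit or range.

### The arm

A 6-joint arm with a two-finger parallel gripper is mounted at the origin on the work surface. World frame = base frame: x ahead of the robot, y to its left, z up, the work surface at z = 0. Lengths are in m, angles in rad, forces in N, time in s.
With the tool pointing down it reaches from about 0.375 to 0.9 m from the base axis. Payload 3.1 kg.
Tool frame: the origin (TCP) lies at the very end of the fingers, on their centre line; the grasp point (between the pads) lies 19 mm behind it; z points along the fingers, y is the direction in which the jaws open and shut (so a half turn about z gives the same grasp; the last joint's range is limited). The gripper opens to 87 mm and grips with 3 to 60 N. Pads are 19 mm wide; open, the fingers measure 117 mm over their backs; the gripper's body (75 mm by 190 mm) begins 51 mm behind the grasp point.
Start: joints at [1.087, 0.527, 1.433, -0, 1.181, -0.178], TCP at [0.188, 0.596, 0.223] pointing down, gripper open.
Joint ranges: [-3.08, 3.08], [-0.75, 2.2], [0.22, 2.44], [-1.43, 4.57], [0, 2.65], [-2.85, 2.85]. Speed limits (rad/s): [2.79, 2.79, 3.14, 3.14, 3.14, 3.14].

### API

Orientations are given as a unit quaternion [x, y, z, w].
In Python, from rig import robot gives the robot as it stands. The module is installed in compiled form; this text tells all that it offers.
- The arm moves only by the tool carry_out, never from a script. Its argument "series" is a list of rows, each a list of 7 numbers: the shift along the tool's x, y, z in mm, then the turn, a rotation vector about the tool's x, y, z in degrees, then the gripper command: -1 is shut, 1 is fully open, values between are in proportion. In form: [[tx, ty, tz, rx, ry, rz, claw], ...]. A call has 1 to 8 rows; each row is the pose to reach, as a shift and turn from the pose measured when the call began, along the tool's axes at that moment; what a row does not reach only later rows make up. A row lasts 1/8 s, in which the tool goes at most 62.5 mm and 10.7 degrees, less where a joint would pass 70% of its speed; a pose out of reach is approached as far as the arm can. A call with a gripper value outside its range is refused whole. The fingers move at their own pace and stop on an object; "force" is the grip in N (left out, the last holds). Time passes only in rows, so rows that repeat a pose let the fingers close. It gives the time, the measured TCP pose, the force and the opening at its end, in the units of the state.
- robot.get_obs(): the state, without advancing time (a new reading comes with each control period).
- robot.camera(name): name is "side" or "top"; returns a dict with "pixels" (400x640x3 uint8, red, green, blue), "fx", "fy", "cx", "cy" (pixels), "position" and "attitude" of the camera in the world. Camera axes: x right, y down, z forward; pixel columns grow to the right and rows downward; lengths in m; the calibration is good to about 2 mm. A picture is of the moment at which its call begins. There is no depth.
- robot.hand_in(): hands the job in, once; it reports no verdict.
The state is a dict: "time": time; "q": joint angles; "joint_velocities": joint speeds; "joint_torque": joint torques, N m; "position": TCP position; "tool_rot": TCP orientation; "ft_force": force on the tool from outside, world axes, zero at the start; "moment": the same for the moment, N m; "grip_width": finger opening in m.
Only numpy, scipy, OpenCV 4.12 (cv2) and the standard library are available. Lean on these libraries where they do the work, as an engineer would, in place of code of your own. Each camera call takes 0.05 s, during which the arm holds its last target.

## Working session

There is one attempt and no reset: what is moved stays moved. The work goes in short steps, Python scripts to look and compute and a tool call to move; the robot and the scene stay as the last step left them, time stands still between calls to the robot, and variables do not carry over. Pictures are saved under pics/ and viewed, and the job is handed in when it is done.

Besides the shell and the picture viewer there is one more tool, called by a JSON object that holds its "api" and its "payload". carry_out: Moves the arm, as the interface text tells. Its arguments: {"type":"object","properties":{"series":{"type":"array"},"force":{"type":"number"}},"required":["series"]}

```bash
mkdir -p pics; cat > h.py <<'E'
import numpy as np, cv2
from rig import robot
from scipy.spatial.transform import Rotation as R
def att(c):
    a=np.array(c["attitude"]); 
    return R.from_quat(a).as_matrix() if a.size==4 else a.reshape(3,3)
def snap(name,fn):
    c=robot.camera(name); cv2.imwrite(f"pics/{fn}.png",c["pixels"][:,:,::-1])
    np.savez(f"pics/{fn}.npz",px=c["pixels"],K=[c["fx"],c["fy"],c["cx"],c["cy"]],p=c["position"],A=att(c)); return c
def load(fn): return np.load(f"pics/{fn}.npz")
def ray(d,u,v):
    fx,fy,cx,cy=d["K"]; r=d["A"]@np.array([(u-cx)/fx,(v-cy)/fy,1]); return d["p"],r/np.linalg.norm(r)
def onz(d,u,v,z):
    p,r=ray(d,u,v); return p+r*(z-p[2])/r[2]
def tri(d1,a,d2,b):
    p,r=ray(d1,*a);q,s=ray(d2,*b)
    t=np.linalg.lstsq(np.c_[r,-s],q-p,rcond=None)[0]
    x,y=p+r*t[0],q+s*t[1]; return (x+y)/2,np.linalg.norm(x-y)
def proj(d,X):
    c=d["A"].T@(np.array(X)-d["p"]); fx,fy,cx,cy=d["K"]; return np.array([fx*c[0]/c[2]+cx,fy*c[1]/c[2]+cy])
def rel(P,Rm):
    "target pose -> tool shift mm, rotvec deg"
    o=robot.get_obs(); R0=R.from_quat(o["tool_rot"]).as_matrix()
    print("shift",np.round(R0.T@(np.array(P)-o["position"])*1e3,1),"turn",np.round(np.degrees(R.from_matrix(R0.T@Rm).as_rotvec()),2))
def st():
    o=robot.get_obs(); print({k:np.round(o[k],4).tolist() for k in ("time","q","position","tool_rot","ft_force","grip_width")})
def crop(fn,x0,y0,x1,y1,s,out):
    im=cv2.imread(f"pics/{fn}.png")[y0:y1,x0:x1]; cv2.imwrite(f"pics/{out}.png",cv2.resize(im,None,fx=s,fy=s,interpolation=cv2.INTER_CUBIC))
E
python3 - <<'E'
from h import *
for n in("side","top"):
    c=snap(n,n+"0"); print(n,c["fx"],c["cx"],c["cy"],c["position"],att(c).round(3).tolist())
st()
E
```

```text
side 386.09215742768083 328.0621880783499 198.11092479336307 [ 0.1938998  -1.11222558  1.04074221] [[0.952, -0.195, 0.236], [-0.306, -0.578, 0.757], [-0.011, -0.793, -0.61]]
top 380.618096119183 319.7133719935439 198.97160248953207 [ 0.23764287 -0.04256594  1.44998537] [[0.106, -0.972, 0.211], [-0.994, -0.105, 0.018], [0.004, -0.212, -0.977]]
{'time': 0.1, 'q': [1.0875, 0.5283, 1.4338, -0.0, 1.1814, -0.1785], 'position': [0.1872, 0.5956, 0.2217], 'tool_rot': [0.1518, 0.9884, -0.0009, -0.0003], 'ft_force': [-0.8555, -0.228, 0.4953], 'grip_width': 0.087}
```

View pics/side0.png

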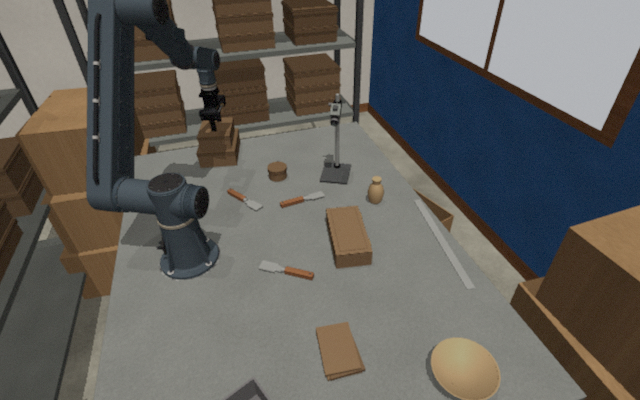

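View pics/top0.png

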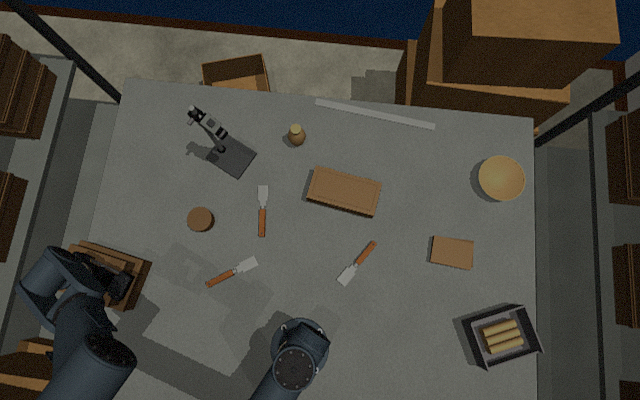

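```bash
python3 - <<'E'
from h import *
t=load("top0"); s=load("side0")
print("base",proj(t,[0,0,0]),proj(s,[0,0,0]))
for n,T,S in [("A tip",(263,186),(322,195)),("A end",(262,236),(282,204)),("B tip",(256,262),(260,206)),("B end",(208,283),(230,191)),("C tip",(342,283),(262,266)),("C end",(374,243),(313,275))]:
    a=onz(t,*T,0.011); b=onz(s,*S,0.011); print(n,a.round(3),b.round(3),np.hypot(a[0],a[1]).round(3))
c=[cv2.imread("pics/top0.png")[160:300,180:400]]
crop("top0",180,90,400,300,3.6/1.3,"cr_top"); crop("side0",210,90,410,290,3,"cr_side")
E
```

```text
base [299.14105328 347.54873441] [189.64665636 257.48293118]
A tip [0.576 0.209 0.011] [0.574 0.196 0.011] 0.613
A end [0.383 0.186 0.011] [0.392 0.19  0.011] 0.426
B tip [0.284 0.195 0.011] [0.299 0.206 0.011] 0.345
B end [0.189 0.36  0.011] [0.19  0.357 0.011] 0.407
C tip [ 0.242 -0.131  0.011] [ 0.247 -0.137  0.011] 0.275
C end [ 0.402 -0.238  0.011] [ 0.408 -0.235  0.011] 0.467
```

View pics/cr_top.png

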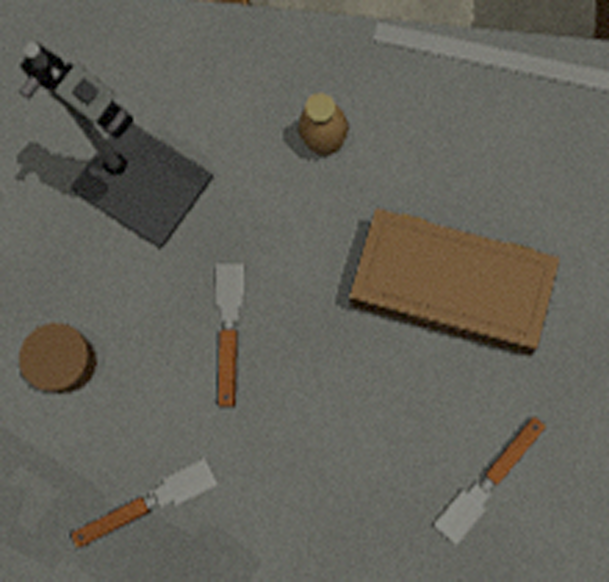

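View pics/cr_side.png

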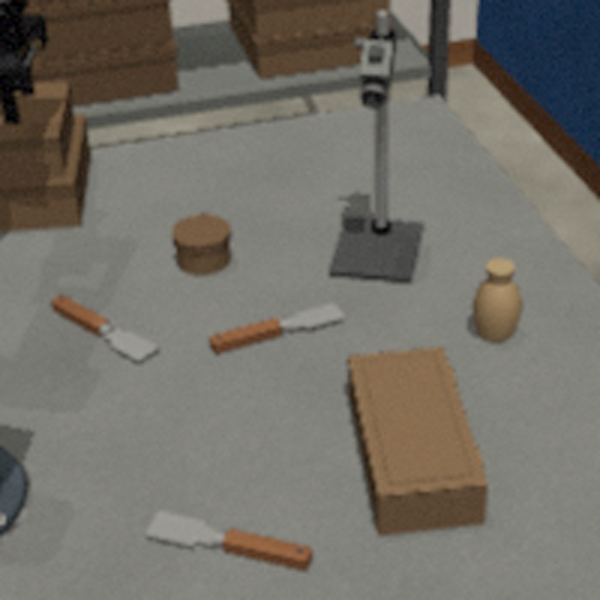

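Scraper candidates in the top view are A (262,210), B (232,272) and C (357,263). Their handle points are about 0.50, 0.36 and 0.41 m from the base, so A is farthest and is the one meant. The enlarged crops confirm A: its handle is nearer the robot and its blade points away. Next I'll measure it precisely.

```bash
python3 - <<'E'
from h import *
t=load("top0"); s=load("side0")
def mask(px,kind):
    hsv=cv2.cvtColor(px,cv2.COLOR_RGB2HSV)
    if kind=="or": return cv2.inRange(hsv,(4,150,60),(14,255,255))
    if kind=="wood": return cv2.inRange(hsv,(8,80,50),(22,255,255))
for nm,d in(("top",t),("side",s)):
  for kind in("or","wood"):
    m=mask(d["px"],kind)
    m=cv2.morphologyEx(m,cv2.MORPH_CLOSE,np.ones((3,3)))
    n,l,st_,ce=cv2.connectedComponentsWithStats(m)
    for i in range(1,n):
        if st_[i,4]>60 and (kind=="or" or st_[i,4]<4500) : 
            cn=cv2.findContours((l==i).astype(np.uint8),0,1)[0][0]
            r=cv2.minAreaRect(cn); print(nm,kind,ce[i].round(1),st_[i,4],cv2.boxPoints(r).round(1).tolist())
E
```

```text
top or [261.7 222.9] 146 [[259.0, 235.0], [259.0, 209.0], [264.0, 209.0], [264.0, 235.0]]
top or [365.7 252.2] 145 [[355.0, 260.5], [372.1000061035156, 240.3000030517578], [376.5, 243.89999389648438], [359.29998779296875, 264.1000061035156]]
top or [219.4 278.2] 153 [[205.60000610351562, 282.29998779296875], [230.5, 269.1000061035156], [233.1999969482422, 274.20001220703125], [208.1999969482422, 287.29998779296875]]
top wood [480.   70.9] 2392 [[422.5, 88.4000015258789], [434.20001220703125, -1.5], [580.2000122070312, 17.5], [568.4000244140625, 107.4000015258789]]
top wood [ 1.8 39.9] 62 [[0.0, 52.0], [0.0, 33.0], [5.0, 33.0], [5.0, 52.0]]
top wood [410.1  68.9] 516 [[400.5, 104.19999694824219], [407.5, 38.70000076293945], [417.29998779296875, 39.79999923706055], [410.3999938964844, 105.30000305175781]]
top wood [13.2 86.2] 382 [[-2.0999999046325684, 121.30000305175781], [22.200000762939453, 48.400001525878906], [29.399999618530273, 50.79999923706055], [5.099999904632568, 123.69999694824219]]
top wood [236.3  74.3] 1493 [[199.39999389648438, 62.400001525878906], [263.29998779296875, 
[... 5181 characters left out ...]
.79998779296875], [336.29998779296875, 270.29998779296875]]
side wood [  8.6 252.3] 362 [[-9.100000381469727, 276.79998779296875], [15.199999809265137, 224.1999969482422], [24.399999618530273, 228.39999389648438], [0.10000000149011612, 281.1000061035156]]
side wood [298.7 272.8] 222 [[283.29998779296875, 273.1000061035156], [285.0, 265.70001220703125], [313.6000061035156, 272.29998779296875], [311.8999938964844, 279.70001220703125]]
side wood [338.4 351. ] 1916 [[312.79998779296875, 328.3999938964844], [351.0, 318.20001220703125], [364.8999938964844, 370.5], [326.79998779296875, 380.70001220703125]]
side wood [465.5 371.1] 2964 [[431.0, 338.0], [499.0, 338.0], [499.0, 399.0], [431.0, 399.0]]
```

```bash
python3 - <<'E'
from h import *
crop("top0",295,155,390,225,8,"b_top"); crop("side0",315,195,385,275,7.5,"b_side")
crop("top0",180,95,265,185,6.5,"l_top"); crop("side0",310,85,370,190,5.5,"l_side")
E
```

```text
(no output)
```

View pics/b_top.png

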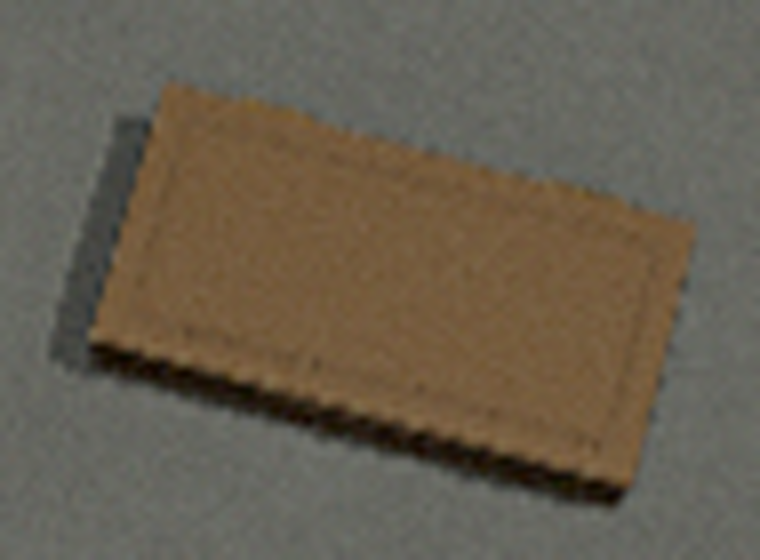

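View pics/b_side.png

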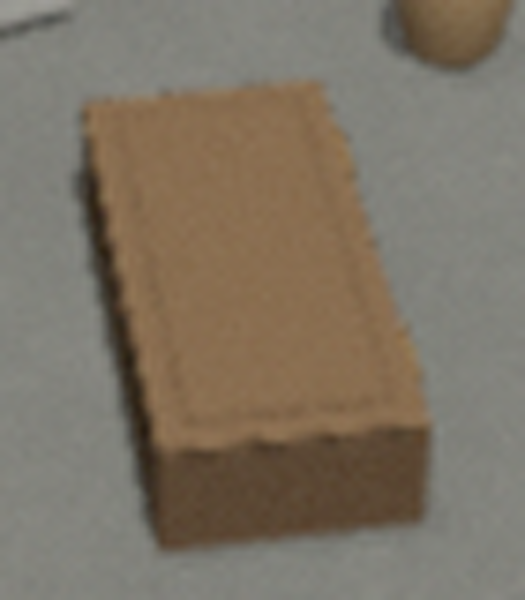

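View pics/l_top.png

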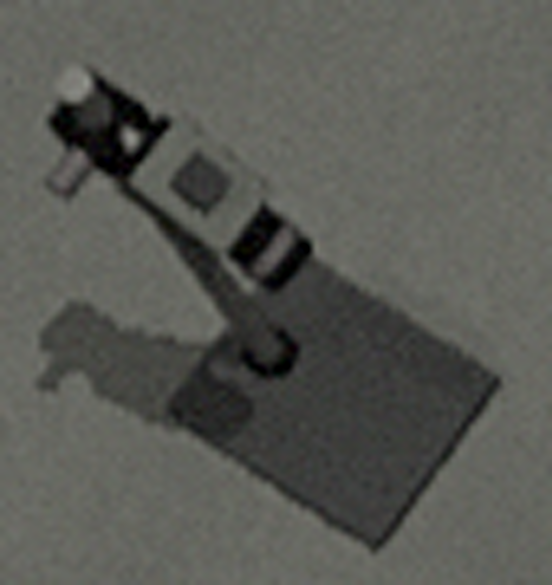

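View pics/l_side.png

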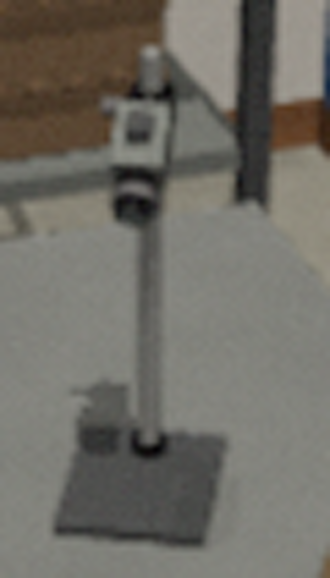

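Measuring the box edges by line fits, and enlarging the lens.

```bash
cat > box.py <<'E'
from h import *
def boxfit():
    t=load("top0"); s=load("side0")
    # initial corners BL,BR,FR,FL (crop -> px)
    T=np.array([[165,85],[695,222],[628,487],[92,343]])/8+[295,155]-.44
    S=np.array([[322,82],[428,425],[157,445],[85,103]])/7.5+[315,195]-.43
    out=[]
    for d,C in((t,T),(s,S)):
        g=cv2.GaussianBlur(d["px"].astype(np.float32),(3,3),.7)
        # colour contrast: R-B plus brightness
        f=g[:,:,0]-g[:,:,2]*0.6
        L=[]
        for i in range(4):
            a,b=C[i],C[(i+1)%4]; u=(b-a)/np.linalg.norm(b-a); n=np.array([u[1],-u[0]])
            pts=[]
            for k in np.linspace(.08,.92,40):
                p=a+k*(b-a); w=np.arange(-4,4.01,.1)
                q=p+w[:,None]*n
                v=cv2.remap(f,q[:,0].astype(np.float32)[None],q[:,1].astype(np.float32)[None],1)[0]
                gr=np.abs(np.gradient(v)); gr[gr<.5*gr.max()]=0
                pts.append(p+n*(w*gr).sum()/gr.sum())
            pts=np.array(pts,np.float32); 
            vx,vy,x,y=cv2.fitLine(pts,cv2.DIST_HUBER,0,.01,.01).ravel(); L.append((np.array([x,y]),np.array([vx,vy])))
        cs=[]
        for i in range(4):
            (p,u),(q,v)=L[i-1],L[i]; k=np.linalg.solve(np.c_[u,-v],q-p); cs.append(p+u*k[0])
        out.append(np.array(cs))
    return t,s,out[0],out[1]
if __name__=="__main__":
    t,s,T,S=boxfit(); print(T.round(2).tolist(),S.round(2).tolist())
    P=[]
    for a,b,n in zip(T,S,("BL","BR","FR","FL")):
        X,e=tri(t,a,s,b); P.append(X); print(n,X.round(4),"gap",round(e,4),"top@70",onz(t,*a,.07).round(4)[:2],"side@70",onz(s,*b,.07).round(4)[:2])
    for nm,P in(("tri",np.array(P)),("top",np.array([onz(t,*a,.07) for a in T])),("side",np.array([onz(s,*a,.07) for a in S]))):
        c=P.mean(0); yv=(P[0]+P[3]-P[1]-P[2]); xv=P[0]+P[1]-P[2]-P[3]
        print(nm,c.round(4),"yaw from y",np.degrees(np.arctan2(-yv[0],yv[1])).round(2),"from x",np.degrees(np.arctan2(xv[1],xv[0])).round(2),"dims",np.linalg.norm(yv)/2,np.linalg.norm(xv)/2)
    # scraper
    for nm in("tri",):
        for n,a,b in(("handle c",(261.7,222.5),(291.6,201.4)),("blade",None,None)):
            if a: print(n,tri(t,a,s,b),onz(t,*a,.018),onz(s,*b,.018))
E
python3 box.py
python3 - <<'E'
from h import *
for fn,b,o in(("top0",(250,180,276,240),"s_top"),("side0",(275,188,328,212),"s_side"),("top0",(186,100,240,150),"L_top"),("side0",(322,90,350,130),"L_side")):
    im=cv2.imread(f"pics/{fn}.png")[b[1]:b[3],b[0]:b[2]].astype(float)
    im=np.clip((im-im.min())*255/(np.percentile(im,99.5)-im.min()),0,255)
    im=(255*(im/255)**.7).astype(np.uint8)
    k=min(790/im.shape[1],590/im.shape[0]); k=int(k)
    cv2.imwrite(f"pics/{o}.png",cv2.resize(im,None,fx=k,fy=k,interpolation=cv2.INTER_CUBIC)); print(o,k)
E
```

```text
[[315.29998779296875, 164.55999755859375], [381.6499938964844, 182.44000244140625], [373.29998779296875, 215.47999572753906], [305.6600036621094, 196.89999389648438]] [[357.260009765625, 204.94000244140625], [372.3299865722656, 250.8000030517578], [335.42999267578125, 255.07000732421875], [325.4200134277344, 208.3000030517578]]
BL [0.6674 0.014  0.0685] gap 0.0005 top@70 [0.6666 0.014 ] side@70 [0.6669 0.0123]
BR [ 0.625  -0.2413  0.0666] gap 0.0002 top@70 [ 0.6239 -0.2408] side@70 [ 0.6236 -0.2443]
FR [ 0.4959 -0.2198  0.0664] gap 0.0002 top@70 [ 0.4953 -0.2193] side@70 [ 0.4947 -0.223 ]
FL [0.5394 0.0361 0.0671] gap 0.0011 top@70 [0.5382 0.036 ] side@70 [0.5389 0.0327]
tri [ 0.5819 -0.1027  0.0671] yaw from y -9.54 from x -9.62 dims 0.2591829799734105 0.13038056663453154
top [ 0.581  -0.1025  0.07  ] yaw from y -9.53 from x -9.59 dims 0.2586182491336221 0.130333659887417
side [ 0.581  -0.1056  0.07  ] yaw from y -9.7 from x -9.22 dims 0.25990937996817415 0.13013662789929945
handle c (array([0.43445987, 0.19463002, 0.01068173]), np.float64(0.0014915205462332113)) [0.43271329 0.19347444 0.018     ] [0.43350383 0.18539312 0.018     ]
s_top 9
s_side 14
L_top 11
L_side 14
```

View pics/L_top.png

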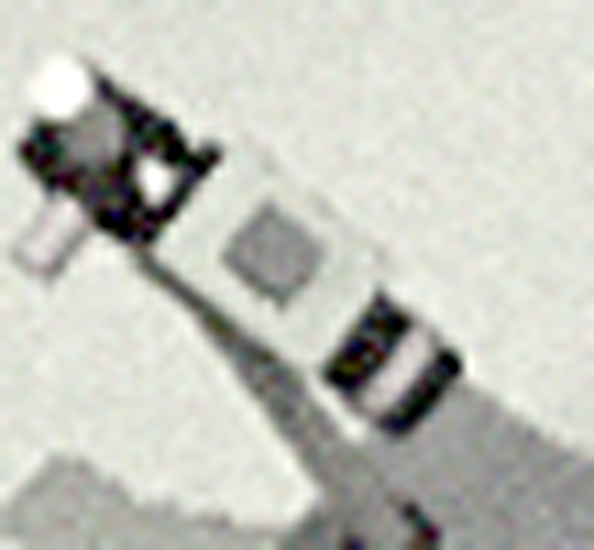

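View pics/L_side.png

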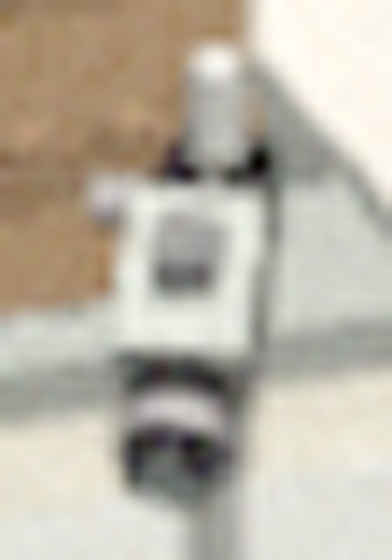

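View pics/s_top.png

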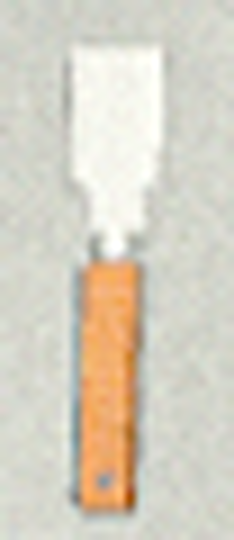

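View pics/s_side.png

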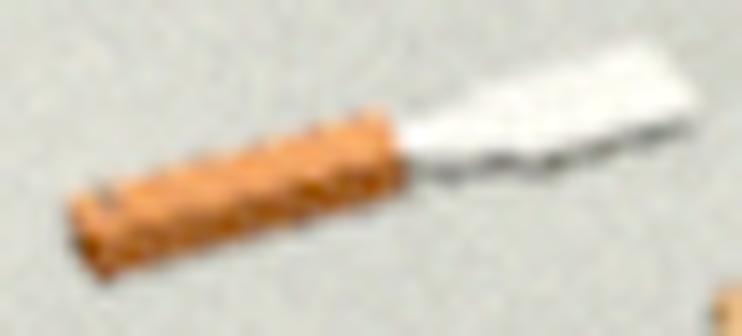

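```bash
cat >> h.py <<'E'
def down(dirx):
    "tool down, tool x = -dirx (horizontal)"
    x=-np.array([dirx[0],dirx[1],0.]); x/=np.linalg.norm(x); z=np.array([0,0,-1.]); return np.c_[x,np.cross(z,x),z]
E
python3 - <<'E'
from h import *
t=load("top0"); s=load("side0")
tip=onz(t,262.7,184.6,.011); end=onz(t,261.1,235.9,.015); fr=onz(t,262.0,208.7,.022)
f=lambda x,y:(275+x/14-.46,188+y/14-.46)
print("top",tip,end,fr)
print("side tip",onz(s,*f(672,72),.011),"front top",onz(s,*f(385,125),.022),"rear top",onz(s,*f(88,210),.022))
for n,a,b in(("tip",(262.7,184.6),f(672,72)),("front",(262,208.7),f(385,125)),("rear",(261.1,235.9),f(88,215))): print(n,tri(t,a,s,b))
d=tip-end; d[2]=0; d/=np.linalg.norm(d); print("dir",d,np.degrees(np.arctan2(d[1],d[0])))
g=tip-d*.107; print("grasp",g)
rel([g[0],g[1],.10],down(d))
E
```

```text
top [0.58189194 0.21139509 0.011     ] [0.38225797 0.18915115 0.015     ] [0.48496925 0.1990338  0.022     ]
side tip [0.58087028 0.21169867 0.011     ] front top [0.48393602 0.1997964  0.022     ] rear top [0.38699165 0.18732827 0.022     ]
tip (array([0.58129443, 0.21138332, 0.01130595]), np.float64(0.001027424147654012))
front (array([0.48429811, 0.19895542, 0.02269532]), np.float64(0.0010906481326879757))
rear (array([0.38439441, 0.18829538, 0.01927278]), np.float64(0.005124557840417181))
dir [0.9938496  0.11073829 0.        ] 6.357876650605747
grasp [0.47555003 0.19954609 0.011     ]
shift [-393.9 -291.1  122.1] turn [ -0.1   -0.04 -23.82]
```

{"api": "carry_out", "payload": {"series": [[-100,-73,30,0,0,-6,0.2],[-200,-146,60,0,0,-12,0.2],[-300,-220,90,0,0,-18,0.2],[-394,-292,122,0,0,-23.8,0.2],[-394,-292,122,0,0,-23.8,0.2],[-394,-292,122,0,0,-23.8,0.2],[-394,-292,122,0,0,-23.8,0.2],[-394,-292,122,0,0,-23.8,0.2]]}}

```text
time: 1.1
position: [0.473, 0.2015, 0.1009]
tool_rot: [-0.055, 0.998, -0.001, -0.0]
ft_force: [1.0, 0.2, 0.2]
grip_width: 0.0523
```

{"api": "carry_out", "payload": {"series": [[0,0,0,0,0,0,0.2],[0,0,0,0,0,0,0.2]]}}

```text
time: 1.35
position: [0.4723, 0.2013, 0.1006]
tool_rot: [-0.055, 0.999, -0.001, -0.001]
ft_force: [-0.6, -0.8, -0.7]
grip_width: 0.0522
```

```bash
python3 - <<'E'
from h import *
st(); rel([.4755,.1985,.003],down([.99385,.1107]))
snap("side","side1"); crop("side1",230,120,390,240,5,"c1")
E
```

```text
{'time': 1.35, 'q': [0.1856, 0.5693, 1.8173, -0.0015, 0.7579, -1.4932], 'position': [0.4723, 0.2013, 0.1006], 'tool_rot': [-0.0545, 0.9985, -0.0007, -0.0014], 'ft_force': [-0.5791, -0.7997, -0.7015], 'grip_width': 0.0522}
shift [-3.1 -3.  97.5] turn [-0.07 -0.16 -0.1 ]
```

View pics/c1.png

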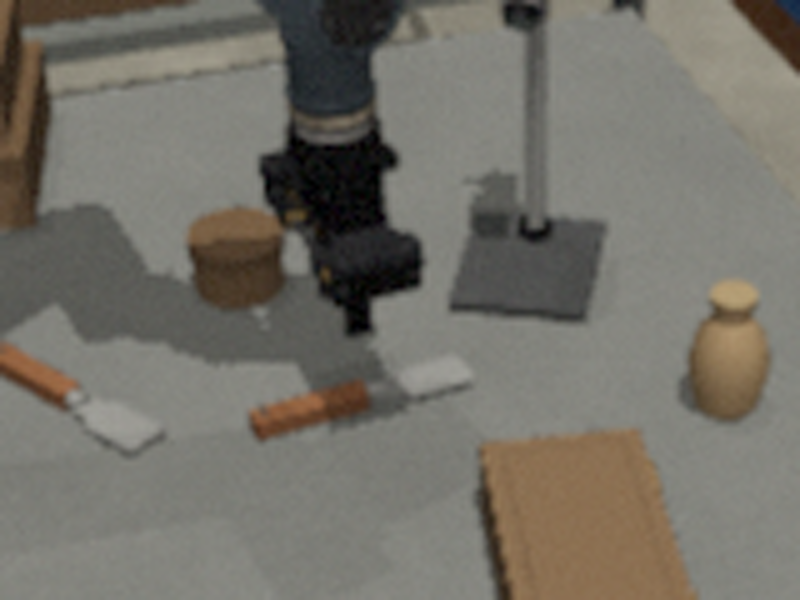

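```bash
python3 - <<'E'
from h import *
snap("top","top1"); crop("top1",190,110,390,260,4,"c2")
t=load("top1")
p=np.array(robot.get_obs()["position"]); print(proj(t,p))
d=np.array([-.1107,.99385,0])
for z in(.07,.15):
  for k in(-.095,.095): print(z,k,(proj(t,p+[0,0,z]+d*k)-[190,110])*4)
E
```

```text
[257.38806798 208.06912653]
0.07 -0.095 [367.81467473 376.46762569]
0.07 0.095 [145.76033366 377.24656124]
0.15 -0.095 [358.61873998 356.72079241]
0.15 0.095 [122.38709528 357.53344428]
```

View pics/c2.png

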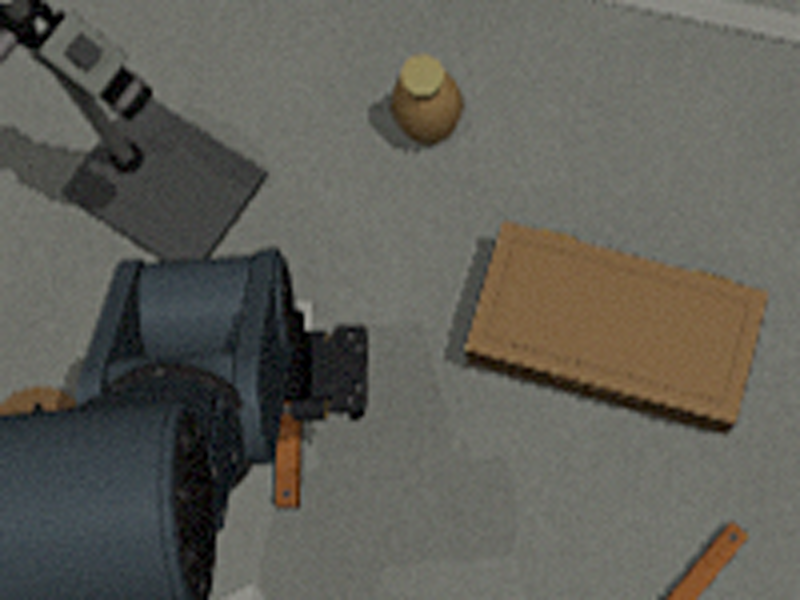

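The scraper is under the gripper, and the top view shows the 190 mm body lies along the jaw direction. That will matter near the upright lid. Descending to grasp.

{"api": "carry_out", "payload": {"series": [[-3,-3,40,0,0,0,0.2],[-3,-3,80,0,0,0,0.2],[-3,-3,96,0,0,0,0.2],[-3,-3,97.5,0,0,0,0.2],[-3,-3,97.5,0,0,0,-1],[-3,-3,97.5,0,0,0,-1],[-3,-3,97.5,0,0,0,-1],[-3,-3,97.5,0,0,0,-1]], "force": 60}}

```text
time: 2.45
position: [0.4753, 0.1997, 0.0041]
tool_rot: [-0.056, 0.998, -0.001, -0.0]
ft_force: [0.3, 0.2, 4.3]
grip_width: 0.0214
```

{"api": "carry_out", "payload": {"series": [[0,0,0,0,0,0,-1],[0,0,0,0,0,0,-1],[0,0,0,0,0,0,-1]]}}

```text
time: 2.82
position: [0.4753, 0.1997, 0.0041]
tool_rot: [-0.056, 0.998, -0.001, -0.0]
ft_force: [0.5, -1.0, 1.6]
grip_width: 0.0213
```

```bash
python3 - <<'E'
from h import *
st()
a=np.radians(-9.55); bx=np.array([np.cos(a),np.sin(a),0]); slot=np.array([.581,-.1035,0])-.065*bx
print("slot",slot)
# tip 30mm in front; lift first
for off in(.030,):
    g=slot-bx*(off+.107); g[2]=.047+.06; print(g); rel(g,down(bx))
E
```

```text
{'time': 2.825, 'q': [0.1814, 0.7503, 1.8528, -0.0023, 0.5396, -1.4992], 'position': [0.4753, 0.1997, 0.0041], 'tool_rot': [-0.0558, 0.9984, -0.0006, -0.0004], 'ft_force': [0.5123, -1.041, 1.6445], 'grip_width': 0.0213}
slot [ 0.51690082 -0.09271596  0.        ]
[ 0.38179948 -0.06998654  0.107     ]
shift [ 123.1 -257.7 -102.5] turn [-0.08 -0.04 15.95]
```

{"api": "carry_out", "payload": {"series": [[0,0,-50,0,0,0,-1],[0,0,-103,0,0,0,-1],[30,-60,-103,0,0,4,-1],[58,-120,-103,0,0,8,-1],[88,-180,-103,0,0,12,-1],[123,-258,-103,0,0,16,-1],[123,-258,-103,0,0,16,-1],[123,-258,-103,0,0,16,-1]]}}

```text
time: 3.82
position: [0.3817, -0.0724, 0.1075]
tool_rot: [0.086, 0.996, -0.001, -0.0]
ft_force: [0.3, 1.1, -0.9]
grip_width: 0.0214
```

{"api": "carry_out", "payload": {"series": [[0,0,0,0,0,0,-1],[0,0,0,0,0,0,-1]]}}

```text
time: 4.08
position: [0.3819, -0.0714, 0.1075]
tool_rot: [0.085, 0.996, -0.001, -0.0]
ft_force: [-0.0, 0.3, 0.1]
grip_width: 0.0218
```

```bash
python3 - <<'E'
from h import *
st(); snap("side","side2"); snap("top","top2"); crop("side2",250,170,400,280,5,"c3"); crop("top2",270,140,420,260,5,"c4")
E
```

```text
{'time': 4.075, 'q': [-0.4735, 0.4494, 2.1179, -0.0028, 0.5742, -1.8709], 'position': [0.3819, -0.0714, 0.1075], 'tool_rot': [0.0854, 0.9963, -0.0007, -0.0003], 'ft_force': [-0.0358, 0.2634, 0.0976], 'grip_width': 0.0218}
```

View pics/c3.png

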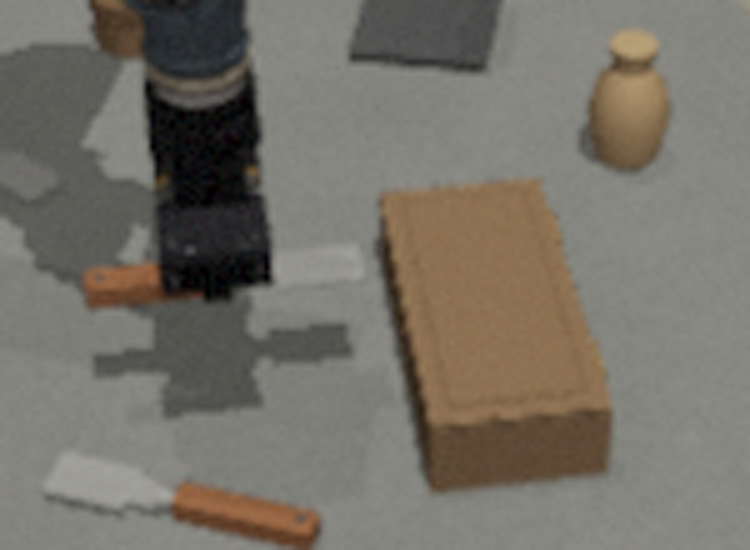

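View pics/c4.png

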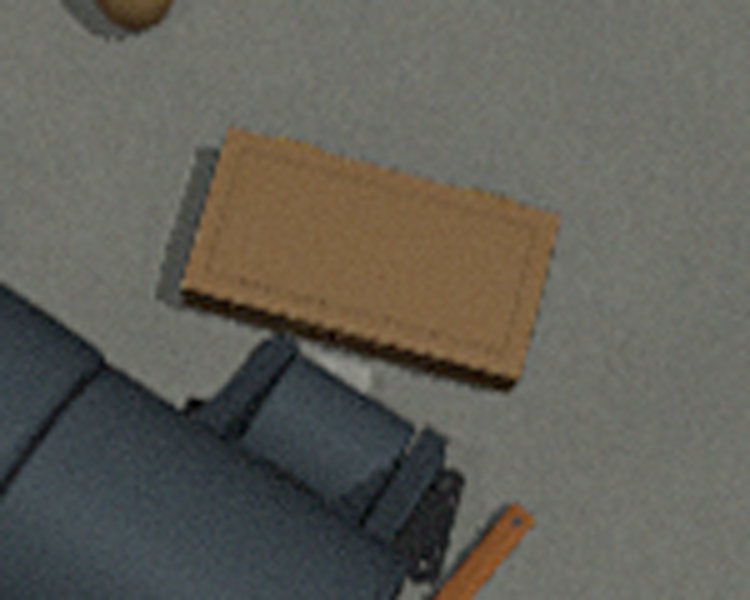

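```bash
python3 - <<'E'
from h import *
s=load("side2"); o=robot.get_obs(); p=o["position"]; Rm=R.from_quat(o["tool_rot"]).as_matrix(); d=-Rm[:,0]
print(d, np.degrees(np.arctan2(d[1],d[0])))
for k in(.107,.107-.062,-.093):print(((proj(s,p+d*k+[0,0,.007])-[250,170]+.5)*5).round(1))
for w in (-.02,.02):print(((proj(s,p+d*.107+Rm[:,1]*w+[0,0,.007])-[250,170]+.5)*5).round(1))
crop("side2",260,205,330,240,11,"c5")
for w in (-.02,.02):print(((proj(s,p+d*.107+Rm[:,1]*w+[0,0,.007])-[260,205]+.5)*11).round(1))
E
```

```text
[ 9.85463392e-01 -1.69887560e-01 -3.45460860e-04] -9.781282203871664
[361.6 261.1]
[276.9 269.6]
[ 85.5 288.9]
[365.1 279.1]
[358.1 243.5]
[693.2 229. ]
[677.9 150.6]
```

View pics/c5.png

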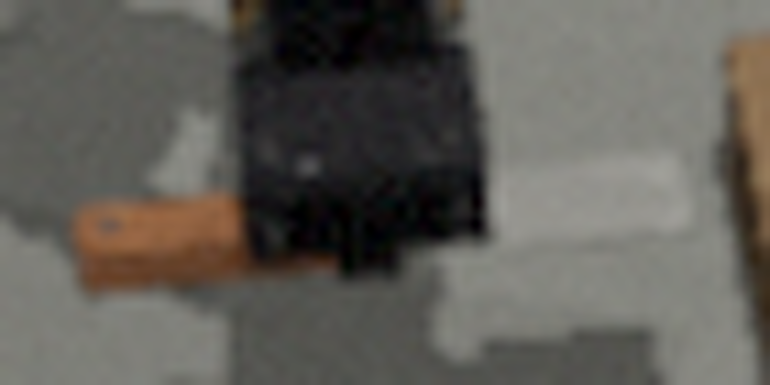

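{"api": "carry_out", "payload": {"series": [[0,0,30,0,0,0,-1],[0,0,56.5,0,0,0,-1],[0,0,56.5,0,0,0,-1],[-12,0,56.5,0,0,0,-1],[-24,0,56.5,0,0,0,-1],[-28,0,56.5,0,0,0,-1],[-28,0,56.5,0,0,0,-1]]}}

```text
time: 5.05
position: [0.4102, -0.0764, 0.0515]
tool_rot: [0.085, 0.996, -0.001, 0.0]
ft_force: [-0.7, -0.1, -1.3]
grip_width: 0.0211
```

```bash
python3 - <<'E'
from h import *
st(); rel([.3819,-.0714,.051],down([np.cos(np.radians(-9.55)),np.sin(np.radians(-9.55))])); snap("side","side3"); crop("side3",260,205,340,265,9,"c6")
E
```

```text
{'time': 5.05, 'q': [-0.4524, 0.6015, 2.0864, -0.0036, 0.4522, -1.8496], 'position': [0.4102, -0.0764, 0.0515], 'tool_rot': [0.0851, 0.9964, -0.001, 0.0004], 'ft_force': [-0.7282, -0.1107, -1.2667], 'grip_width': 0.0211}
shift [28.7  0.2  0.4] turn [-0.11  0.06 -0.21]
```

View pics/c6.png

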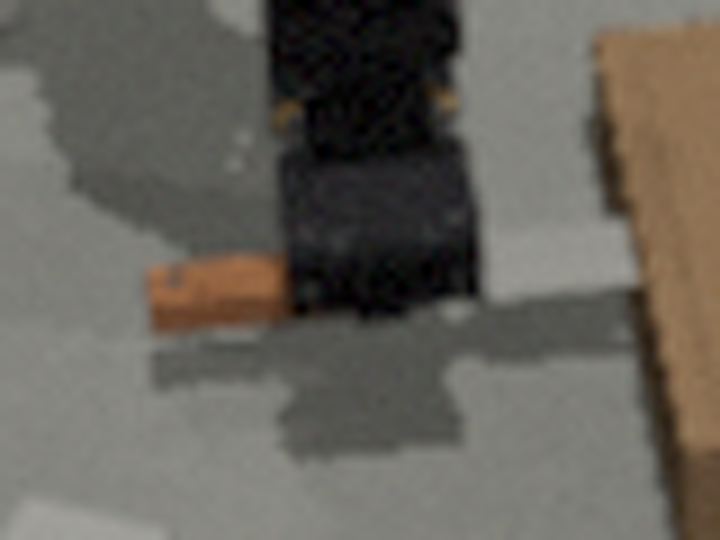

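The blade is level with the gap just below the lid edge, with its tip at the front face. Inserting.

{"api": "carry_out", "payload": {"series": [[-6,0,0.3,0,0,-0.2,-1],[-12,0,0.3,0,0,-0.2,-1],[-20,0,0.3,0,0,-0.2,-1],[-27,0,0.3,0,0,-0.2,-1],[-27,0,0.3,0,0,-0.2,-1]]}}

```text
time: 5.72
position: [0.4371, -0.0811, 0.051]
tool_rot: [0.083, 0.997, -0.001, 0.0]
ft_force: [0.4, 0.1, -0.4]
grip_width: 0.0216
```

{"api": "carry_out", "payload": {"series": [[0,0,-6,0,0,0,-1],[0,0,-12,0,0,0,-1],[-1,0,-18,0,0,0,-1],[-2,0,-24,0,0,0,-1],[-4,0,-32,0,0,0,-1],[-6,0,-39,0,0,0,-1],[-6,0,-39,0,0,0,-1]]}}

```text
time: 6.6
position: [0.4435, -0.0821, 0.0907]
tool_rot: [0.083, 0.997, -0.001, 0.001]
ft_force: [-1.7, -0.1, -1.6]
grip_width: 0.0218
```

```bash
python3 - <<'E'
from h import *
st(); snap("side","side4"); crop("side4",260,165,390,270,6,"c7")
E
```

```text
{'time': 6.6, 'q': [-0.4308, 0.5338, 1.9816, -0.0026, 0.623, -1.8328], 'position': [0.4435, -0.0821, 0.0907], 'tool_rot': [0.0833, 0.9965, -0.0012, 0.0012], 'ft_force': [-1.7453, -0.0689, -1.5769], 'grip_width': 0.0218}
```

View pics/c7.png

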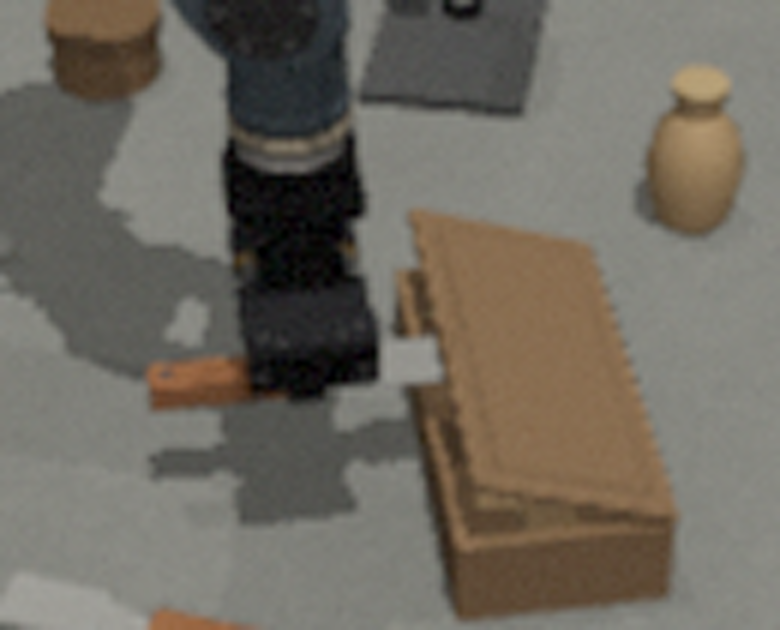

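{"api": "carry_out", "payload": {"series": [[-3.5,0,-8.5,0,0,0,-1],[-7.7,0,-16.5,0,0,0,-1],[-12.5,0,-24,0,0,0,-1],[-18.2,0,-31.4,0,0,0,-1],[-24.3,0,-38.1,0,0,0,-1],[-31,0,-44.3,0,0,0,-1],[-38.2,0,-49.8,0,0,0,-1],[-46,0,-54.8,0,0,0,-1]]}}

```text
time: 7.65
position: [0.4894, -0.0898, 0.1457]
tool_rot: [0.083, 0.997, -0.001, 0.001]
ft_force: [-1.9, -0.4, -2.1]
grip_width: 0.0214
```

```bash
python3 - <<'E'
from h import *
st(); snap("side","side5"); crop("side5",260,165,390,270,6,"c8")
E
```

```text
{'time': 7.65, 'q': [-0.4055, 0.4738, 1.8271, -0.0021, 0.8372, -1.8081], 'position': [0.4894, -0.0898, 0.1457], 'tool_rot': [0.0833, 0.9965, -0.0013, 0.0014], 'ft_force': [-1.9045, -0.3736, -2.0779], 'grip_width': 0.0214}
```

View pics/c8.png

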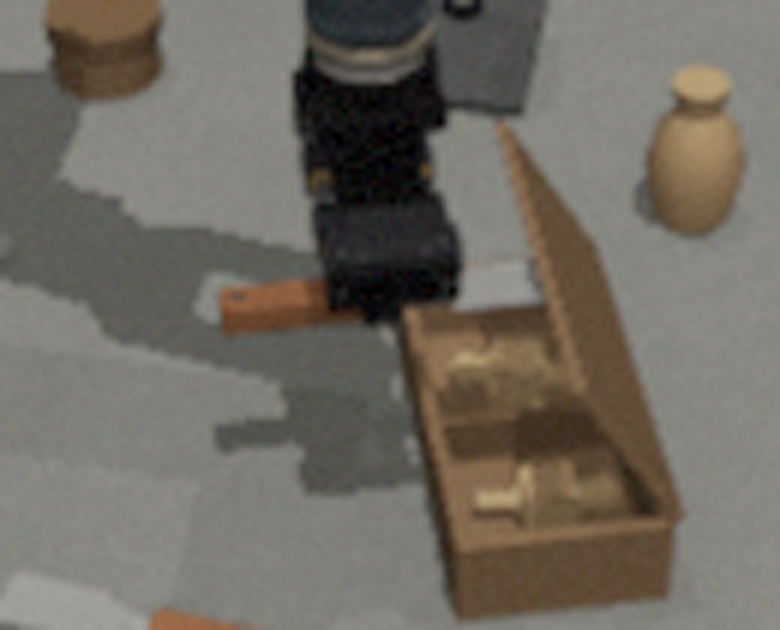

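{"api": "carry_out", "payload": {"series": [[-8,0,-4.2,0,0,0,-1],[-16.5,0,-7.7,0,0,0,-1],[-25,0,-10.5,0,0,0,-1],[-34,0,-12.4,0,0,0,-1],[-43,0,-13.6,0,0,0,-1],[-52,0,-14,0,0,0,-1],[-54,0,-14,0,0,0,-1],[-54,0,-14,0,0,0,-1]]}}

```text
time: 8.7
position: [0.5454, -0.0996, 0.161]
tool_rot: [0.083, 0.997, -0.002, 0.004]
ft_force: [-0.3, 0.2, -0.2]
grip_width: 0.0213
```

```bash
python3 - <<'E'
from h import *
st(); snap("side","side6"); crop("side6",270,145,390,270,4.7,"c9");snap("top","top6"); crop("top6",270,140,420,250,5,"c10")
E
```

```text
{'time': 8.7, 'q': [-0.3815, 0.5117, 1.679, -0.0016, 0.9417, -1.7845], 'position': [0.5454, -0.0996, 0.161], 'tool_rot': [0.0833, 0.9965, -0.002, 0.0042], 'ft_force': [-0.312, 0.1968, -0.2012], 'grip_width': 0.0213}
```

View pics/c9.png

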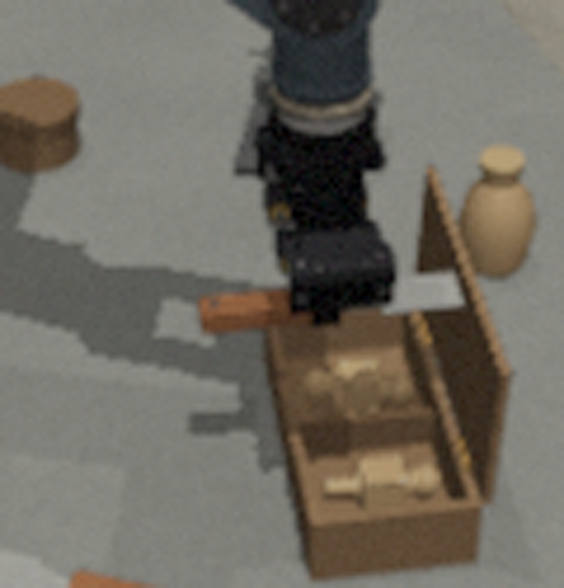

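View pics/c10.png

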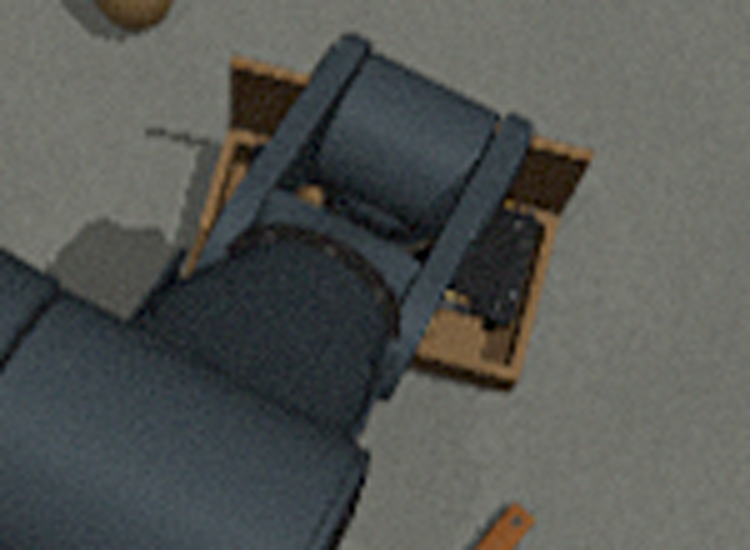

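```bash
python3 - <<'E'
from h import *
rel([.4753,.1997,.10],down([.99385,.1107]))
E
```

```text
shift [118.9 283.7  59.2] turn [ -0.25   0.44 -15.92]
```

{"api": "carry_out", "payload": {"series": [[30,0,0,0,0,0,-1],[60,0,0,0,0,0,-1],[90,0,0,0,0,0,-1]]}}

```text
time: 9.18
position: [0.4558, -0.0846, 0.1606]
tool_rot: [0.083, 0.997, -0.002, 0.005]
ft_force: [-0.1, -0.1, -0.8]
grip_width: 0.0217
```

```bash
python3 - <<'E'
from h import *
st();rel([.4753,.1997,.10],down([.99385,.1107]))
E
```

```text
{'time': 9.175, 'q': [-0.4247, 0.4086, 1.8992, -0.0013, 0.8233, -1.8279], 'position': [0.4558, -0.0846, 0.1606], 'tool_rot': [0.0833, 0.9965, -0.0022, 0.0048], 'ft_force': [-0.0889, -0.1068, -0.8075], 'grip_width': 0.0217}
shift [ 28.6 283.8  59.3] turn [ -0.28   0.54 -15.91]
```

{"api": "carry_out", "payload": {"series": [[6,60,0,0,0,-3,-1],[12,120,0,0,0,-6,-1],[18,180,0,0,0,-10,-1],[24,240,20,0,0,-13,-1],[28.6,284,59,-0.3,0.5,-15.9,-1],[28.6,284,59,-0.3,0.5,-15.9,-1],[28.6,284,59,-0.3,0.5,-15.9,-1]]}}

```text
time: 10.05
position: [0.4755, 0.1996, 0.1006]
tool_rot: [-0.055, 0.998, -0.0, 0.001]
ft_force: [0.5, -0.2, -0.6]
grip_width: 0.0214
```

```bash
python3 - <<'E'
from h import *
st();rel([.4753,.1997,.0045],down([.99385,.1107]))
snap("side","side7");snap("top","top7"); crop("side7",230,95,390,275,3.3,"c11"); crop("top7",190,100,400,260,3.7,"c12")
E
```

```text
{'time': 10.05, 'q': [0.1806, 0.5701, 1.8148, -0.0003, 0.7555, -1.5009], 'position': [0.4755, 0.1996, 0.1006], 'tool_rot': [-0.0554, 0.9985, -0.0, 0.0006], 'ft_force': [0.4641, -0.2494, -0.5778], 'grip_width': 0.0214}
shift [ 0.3  0.2 96.1] turn [-0.01  0.07  0.  ]
```

View pics/c11.png

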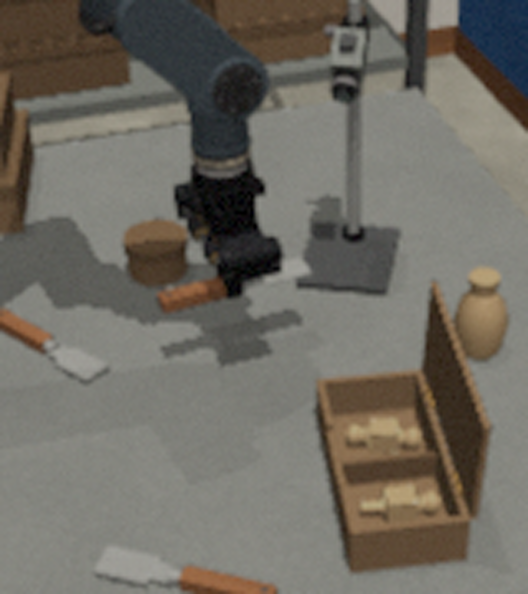

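View pics/c12.png

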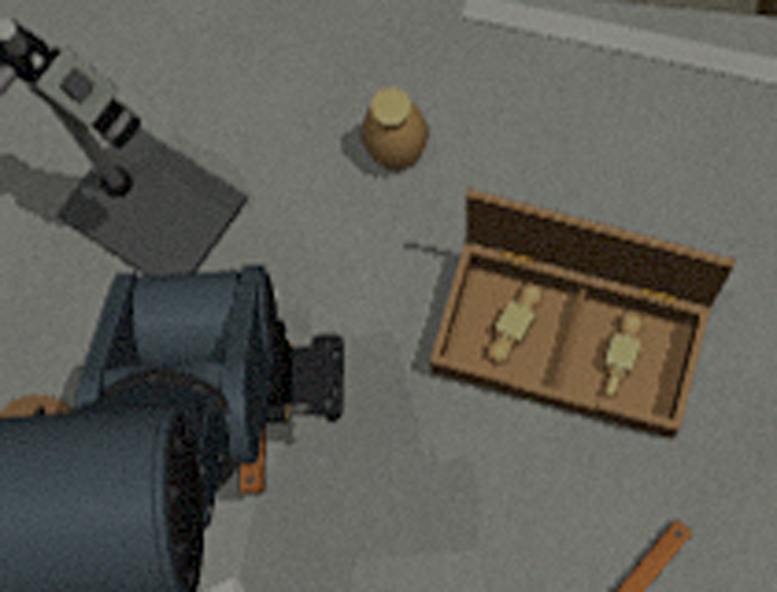

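{"api": "carry_out", "payload": {"series": [[0,0,50,0,0,0,-1],[0,0,85,0,0,0,-1],[0,0,96,0,0,0,-1],[0,0,96,0,0,0,-1],[0,0,96,0,0,0,0.2],[0,0,96,0,0,0,0.2],[0,0,96,0,0,0,0.2],[0,0,96,0,0,0,0.2]]}}

```text
time: 11.15
position: [0.4766, 0.199, 0.0058]
tool_rot: [-0.055, 0.999, 0.0, 0.002]
ft_force: [-0.6, 0.6, 0.1]
grip_width: 0.0495
```

{"api": "carry_out", "payload": {"series": [[0,0,-40,0,0,0,0.2],[0,0,-100,0,0,0,0.2],[0,0,-160,0,0,0,0.2],[0,0,-200,0,0,0,0.2],[0,0,-200,0,0,0,0.2]]}}

```text
time: 11.78
position: [0.478, 0.1995, 0.2093]
tool_rot: [-0.055, 0.998, 0.001, 0.006]
ft_force: [-0.5, -0.1, 0.0]
grip_width: 0.0527
```

```bash
python3 - <<'E'
from h import *
st()
snap("side","side8");snap("top","top8"); crop("side8",230,140,390,280,4.2,"c13"); crop("top8",300,145,390,225,7,"c14"); crop("side8",320,185,385,270,7,"c15")
E
```

```text
{'time': 11.775, 'q': [0.1794, 0.3975, 1.7219, -0.0001, 1.0103, -1.5009], 'position': [0.478, 0.1995, 0.2093], 'tool_rot': [-0.0547, 0.9985, 0.0007, 0.0059], 'ft_force': [-0.5277, -0.0567, 0.0444], 'grip_width': 0.0527}
```

View pics/c13.png

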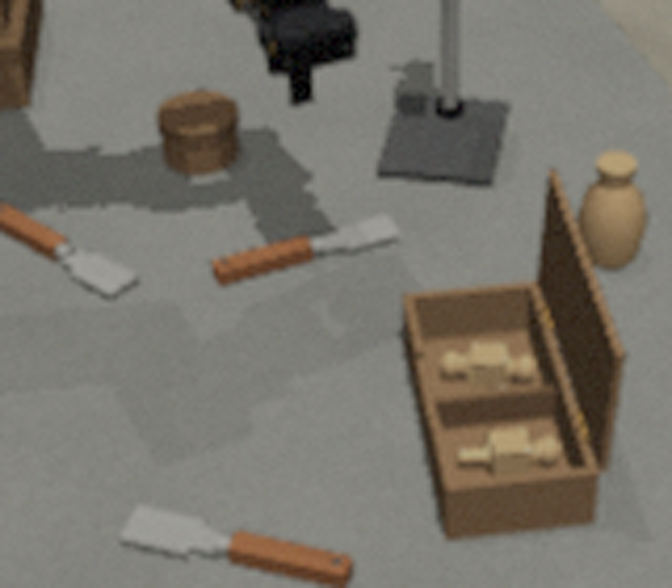

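View pics/c14.png

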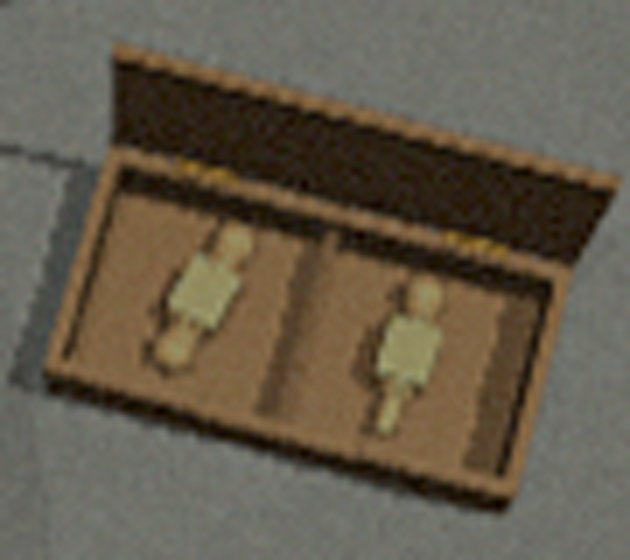

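View pics/c15.png

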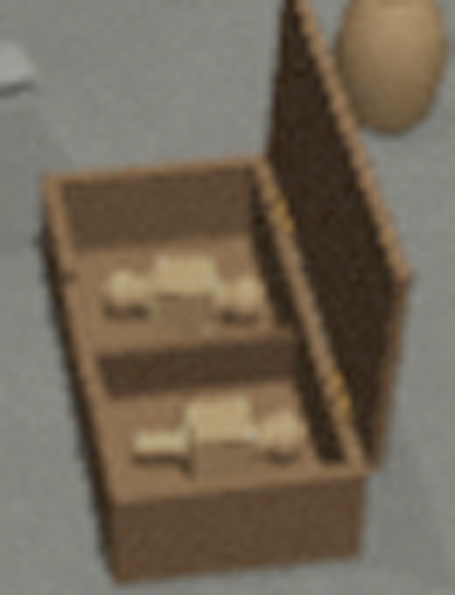

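```bash
python3 - <<'E'
from h import *
t=load("top8"); s=load("side8")
T=lambda x,y:(300+x/7-.43,145+y/7-.43); S=lambda x,y:(320+x/7-.43,185+y/7-.43)
for n,a,b in(("block top c",(410,351),(222,417)),("bulb",(425,299),(283,433)),("pin end",(384,428),(140,445)),("lid top R",(615,184),(405,275)),("spindle top",(205,290),(186,278))):
    X,e=tri(t,T(*a),s,S(*b)); print(n,X.round(4),round(e,4),onz(t,*T(*a),.038 if 'top c' in n else .023).round(4))
ra=np.radians(-9.55); bx=np.array([np.cos(ra),np.sin(ra),0]); by=np.array([-np.sin(ra),np.cos(ra),0]); c=np.array([.581,-.1035,0])
print("lid expected upright top R",c+bx*.069-by*.13+[0,0,.192])
for fn,f,o in(("top8",(345,180,372,212),"f_top"),("side8",(334,236,366,258),"f_side")):
    im=cv2.imread(f"pics/{fn}.png")[f[1]:f[3],f[0]:f[2]].astype(float); im=np.clip((im-im.min())*255/(im.max()-im.min()),0,255).astype(np.uint8)
    cv2.imwrite(f"pics/{o}.png",cv2.resize(im,None,fx=18,fy=18,interpolation=cv2.INTER_CUBIC))
E
```

```text
block top c [ 0.5763 -0.16    0.0382] 0.0025 [ 0.5751 -0.1598  0.038 ]
bulb [ 0.6094 -0.1669  0.0229] 0.001 [ 0.6089 -0.1668  0.023 ]
pin end [ 0.5348 -0.1508  0.0222] 0.001 [ 0.5341 -0.1506  0.023 ]
lid top R [ 0.6349 -0.2408  0.1888] 0.0018 [ 0.6861 -0.2666  0.023 ]
spindle top [ 0.5986 -0.0456  0.0338] 0.0008 [ 0.6009 -0.0456  0.023 ]
lid expected upright top R [ 0.62747567 -0.24314602  0.192     ]
```

View pics/f_top.png

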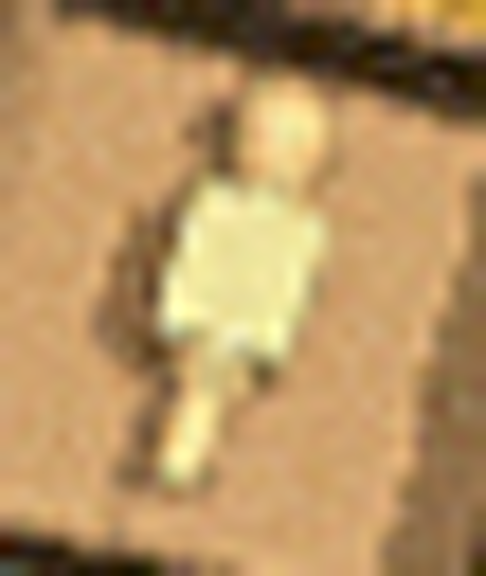

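View pics/f_side.png

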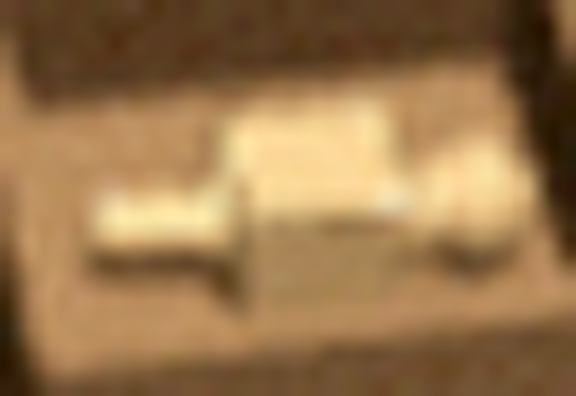

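```bash
python3 - <<'E'
from h import *
t=load("top8"); s=load("side8")
for fn,b,o in(("top8",(186,100,260,186),"M_top"),("side8",(318,90,356,186),"M_side"),("side8",(322,104,348,130),"N_side"),("top8",(186,100,234,146),"N_top")):
    im=cv2.imread(f"pics/{fn}.png")[b[1]:b[3],b[0]:b[2]].astype(float); im=255*np.clip((im-im.min())/(np.percentile(im,99)-im.min()),0,1)**.6
    k=int(min(790/im.shape[1],590/im.shape[0])); im=cv2.resize(im.astype(np.uint8),None,fx=k,fy=k,interpolation=cv2.INTER_CUBIC); cv2.imwrite(f"pics/{o}.png",im); print(o,k,b)
E
```

```text
M_top 6 (186, 100, 260, 186)
M_side 6 (318, 90, 356, 186)
N_side 22 (322, 104, 348, 130)
N_top 12 (186, 100, 234, 146)
```

View pics/M_top.png

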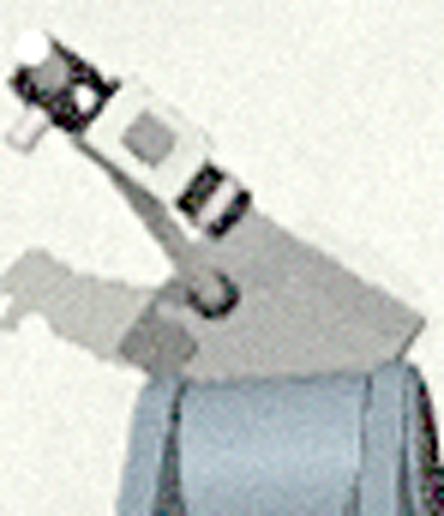

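View pics/M_side.png

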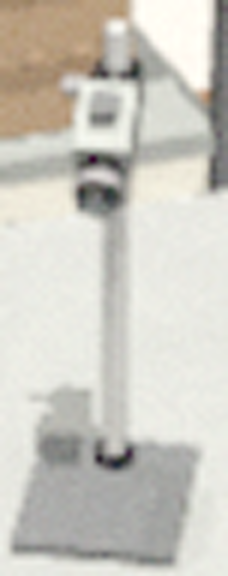

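View pics/N_side.png

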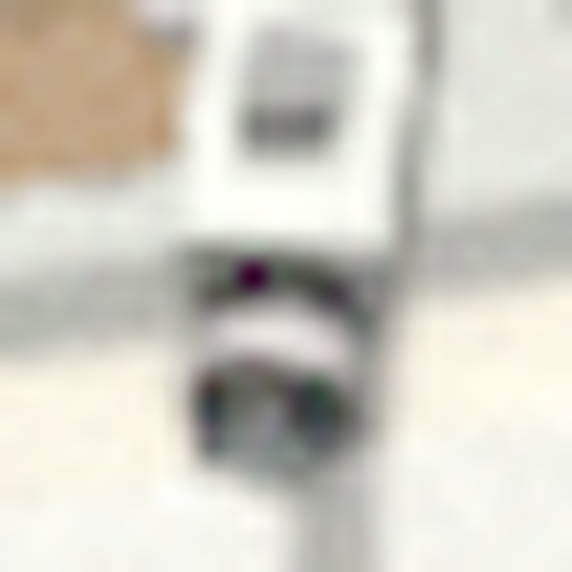

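View pics/N_top.png

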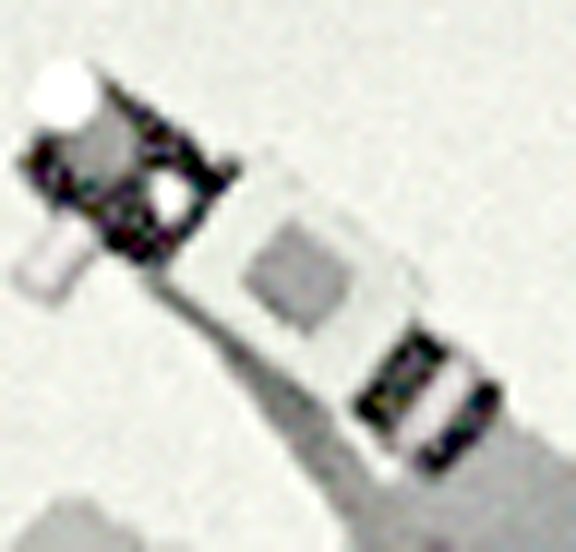

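```bash
python3 - <<'E'
from h import *
t=load("top0"); s=load("side0")
z=.008
Rc=onz(t,256.5,153.0,z);Bc=onz(t,237.7,178.9,z);Lc=onz(t,205.7,156.9,z);E1=onz(t,186+250/6-.4,100+205/6-.4,z)
yaw=lambda v:np.degrees(np.arctan2(v[1],v[0])).round(1)
print("plate",Rc,Bc,Lc,"front len",np.linalg.norm(Rc-Bc),"yaws: side",yaw(Lc-Bc),"topedge",yaw(E1-Rc),"front",yaw(Rc-Bc))
fs=lambda x,y:(318+x/6-.4,90+y/6-.4)
print("plate side view front L,R",onz(s,*fs(15,548),.004),onz(s,*fs(185,560),.004),onz(s,*fs(200,448),.008),onz(s,*fs(50,440),.008))
print("col base",onz(t,221.1,148.7,.01),onz(s,*fs(114,455),.01)); 
print("col top",onz(t,191.2,107.3,.384),onz(s,*fs(119,25),.384))
E
```

```text
plate [0.70847711 0.25430182 0.008     ] [0.59493019 0.31241202 0.008     ] [0.67067721 0.45217968 0.008     ] front len 0.12755272837089637 yaws: side 61.5 topedge 62.1 front -27.1
plate side view front L,R [0.59975316 0.31209509 0.004     ] [0.71958167 0.25447142 0.004     ] [0.78433815 0.39504146 0.008     ] [0.67095505 0.44661172 0.008     ]
col base [0.71046577 0.3964235  0.01      ] [0.71281119 0.40486222 0.01      ]
col top [0.70808363 0.39321597 0.384     ] [0.71083372 0.39060282 0.384     ]
```

```bash
cat > lens.py <<'E'
from h import *
def frame(yaw,pitch=.6):
    y=np.radians(yaw); h=np.array([np.cos(y),np.sin(y),0]); x=h*np.cos(pitch)+np.array([0,0,np.sin(pitch)]) ; yy=np.array([-np.sin(y),np.cos(y),0]); return np.c_[x,yy,np.cross(x,yy)]
L=np.array([.663,.3055,.29]); F=frame(62.5)
if __name__=="__main__":
    for fn,b,k in(("side8",(322,104,348,130),22),("top8",(186,100,234,146),12)):
        d=load(fn); im=cv2.imread(f"pics/N_{fn[:-1]}.png")
        f=lambda X:tuple(((proj(d,X)-b[:2]+.5)*k).round().astype(int).tolist())
        for rr,c in((.016,(0,0,255)),):
            pts=np.array([f(L+F@[0,rr*np.cos(a),rr*np.sin(a)]) for a in np.linspace(0,6.28,40)]); cv2.polylines(im,[pts],True,c,1)
        for xx in(.028,.118):
            pts=np.array([f(L+F@[xx,.021*i,.021*j]) for i,j in((1,1),(1,-1),(-1,-1),(-1,1))]); cv2.polylines(im,[pts],True,(255,0,0),1)
        cv2.circle(im,f(L),3,(0,0,255),-1); cv2.imwrite(f"pics/O_{fn}.png",im); print(fn,f(L))
E
python3 lens.py
```

```text
side8 (257, 448)
top8 (474, 437)
```

View pics/O_side8.png

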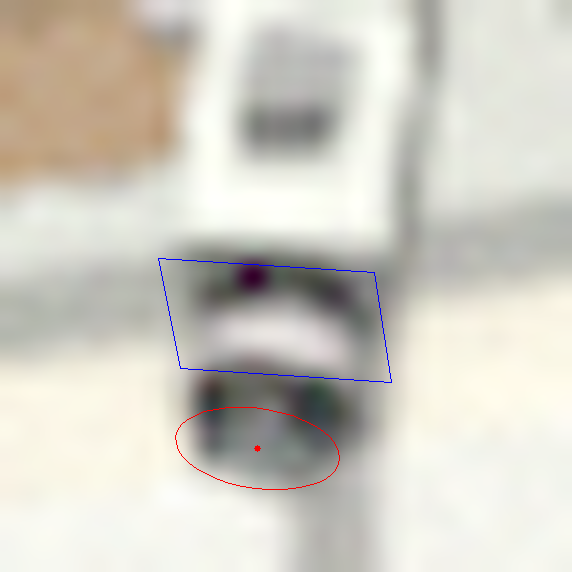

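View pics/O_top8.png

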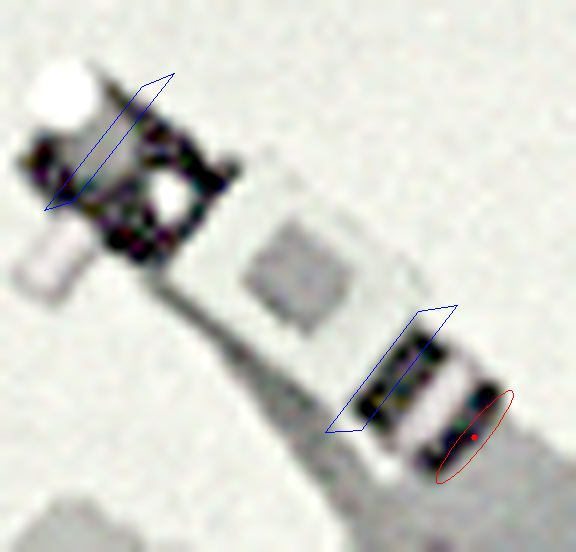

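```bash
python3 - <<'E'
from h import *
t=load("top8"); s=load("side8")
a=(186+469/12-.5,100+429/12-.5); b=(322+274/22-.5,104+444/22-.5)
print(tri(t,a,s,b),onz(t,*a,.29),onz(s,*b,.29))
E
```

```text
(array([0.66622022, 0.30744245, 0.28916989]), np.float64(0.0017238340517921416)) [0.66500781 0.30724764 0.29      ] [0.66667162 0.30622919 0.29      ]
```

Of the two wooden pieces, the near cell (top px 358,195; side px 351,244) holds the block with one bulb and a thin pin. That is the foot. The far cell (top px 329,186) holds the piece with two bulbs, which is the spindle. The enlarged crops confirm this. The pin actually points to the box's −x, not +y as the text says, so I'll go by the image. The lid is upright at about 93°.

```bash
python3 - <<'E'
from h import *
a=np.radians(-12); d=-np.array([np.cos(a),np.sin(a)])  # pin dir = tool x => down(-pin)
rel([.576,-.160,.18],down(-d)); rel([.576,-.160,.18],down(d))
E
```

```text
shift [ -60.9 -367.7   25.8] turn [ 0.04  0.18 18.26]
shift [ -60.9 -367.7   25.8] turn [-2.5000e-01  5.0000e-02 -1.6174e+02]
```

{"api": "carry_out", "payload": {"series": [[-10,-60,0,0,0,3,0.2],[-20,-120,0,0,0,6,0.2],[-30,-180,0,0,0,9,0.2],[-40,-240,0,0,0,12,0.2],[-50,-300,0,0,0,15,0.2],[-61,-360,10,0,0.2,18.3,0.2],[-61,-367.7,25,0,0.2,18.3,0.2],[-61,-367.7,25,0,0.2,18.3,0.2]]}}

```text
time: 12.88
position: [0.5735, -0.1591, 0.1772]
tool_rot: [0.105, 0.994, 0.002, -0.004]
ft_force: [-0.6, -0.1, 0.5]
grip_width: 0.0518
```

{"api": "carry_out", "payload": {"series": [[0,0,0,0,0,0,0.2]]}}

```text
time: 13.0
position: [0.5726, -0.1572, 0.1764]
tool_rot: [0.105, 0.994, 0.003, -0.005]
ft_force: [0.1, 1.1, 0.6]
grip_width: 0.0525
```

```bash
python3 - <<'E'
from h import *
a=np.radians(-12); d=np.array([np.cos(a),np.sin(a)])
st(); rel([.576,-.160,.013],down(d))
snap("side","side9"); crop("side9",290,140,390,270,4.5,"c16")
E
```

```text
{'time': 13.0, 'q': [-0.4567, 0.5455, 1.5503, 0.0015, 1.0578, -1.8184], 'position': [0.5726, -0.1572, 0.1764], 'tool_rot': [0.1047, 0.9945, 0.0027, -0.0054], 'ft_force': [0.1373, 1.0753, 0.5562], 'grip_width': 0.0525}
shift [ -5.8  -2.7 163.3] turn [ 0.24 -0.65 -0.02]
```

View pics/c16.png

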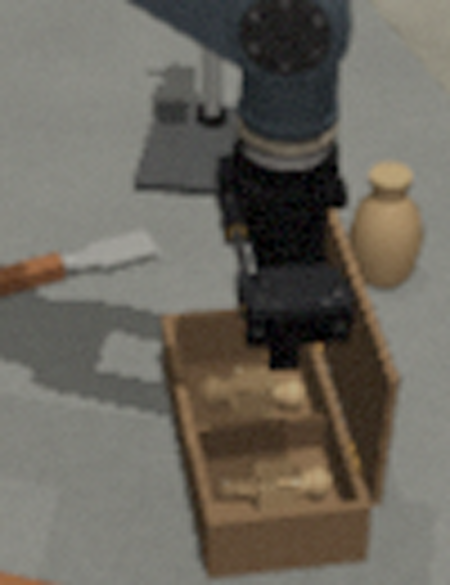

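{"api": "carry_out", "payload": {"series": [[-5.8,-2.7,40,0.2,-0.6,0,0.2],[-5.8,-2.7,80,0.2,-0.6,0,0.2],[-5.8,-2.7,105,0.2,-0.6,0,0.2],[-5.8,-2.7,105,0.2,-0.6,0,0.2]]}}

```text
time: 13.55
position: [0.5747, -0.1579, 0.0698]
tool_rot: [0.104, 0.995, 0.001, -0.003]
ft_force: [-1.3, -0.0, 0.3]
grip_width: 0.0521
```

```bash
python3 - <<'E'
from h import *
a=np.radians(-12); d=np.array([np.cos(a),np.sin(a)])
st(); rel([.576,-.160,.013],down(d))
snap("side","side10"); crop("side10",310,180,390,270,6.5,"c17")
E
```

```text
{'time': 13.55, 'q': [-0.4557, 0.6971, 1.6204, 0.0006, 0.8305, -1.8194], 'position': [0.5747, -0.1579, 0.0698], 'tool_rot': [0.1036, 0.9946, 0.0013, -0.0029], 'ft_force': [-1.2967, -0.0213, 0.3306], 'grip_width': 0.0521}
shift [-2.  -1.9 56.8] turn [ 0.11 -0.35  0.11]
```

View pics/c17.png

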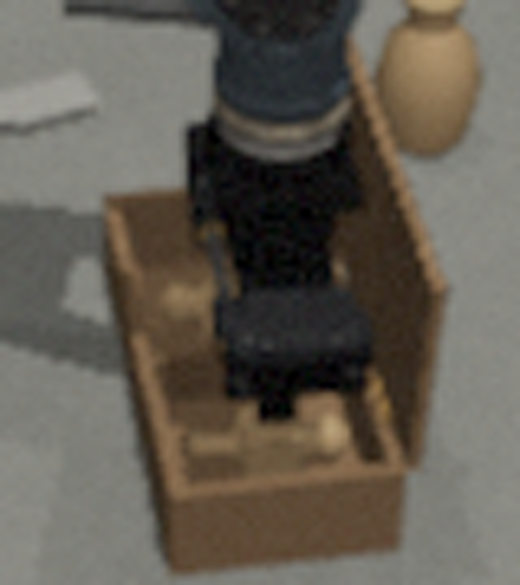

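{"api": "carry_out", "payload": {"series": [[-2,-1.9,20,0.1,-0.3,0,0.2],[-2,-1.9,40,0.1,-0.3,0,0.2],[-2,-1.9,54,0.1,-0.3,0,0.2],[-2,-1.9,56,0.1,-0.3,0,0.2]]}}

```text
time: 14.1
position: [0.5775, -0.1606, 0.0154]
tool_rot: [0.103, 0.995, -0.0, 0.001]
ft_force: [0.7, -0.2, 0.6]
grip_width: 0.0522
```

{"api": "carry_out", "payload": {"series": [[0,0,0,0,0,0,-1],[0,0,0,0,0,0,-1],[0,0,0,0,0,0,-1],[0,0,0,0,0,0,-1]], "force": 30}}

```text
time: 14.6
position: [0.5779, -0.1607, 0.016]
tool_rot: [0.103, 0.995, -0.001, 0.002]
ft_force: [0.5, 0.8, 2.4]
grip_width: 0.0295
```

{"api": "carry_out", "payload": {"series": [[0,0,0,0,0,0,-1],[0,0,-20,0,0,0,-1],[0,0,-50,0,0,0,-1],[0,0,-100,0,0,0,-1],[0,0,-150,0,0,0,-1],[0,0,-190,0,0,0,-1],[0,0,-200,0,0,0,-1],[0,0,-200,0,0,0,-1]]}}

```text
time: 15.6
position: [0.5771, -0.1604, 0.2167]
tool_rot: [0.104, 0.995, -0.001, 0.002]
ft_force: [-1.3, 0.4, -0.8]
grip_width: 0.0297
```

```bash
python3 - <<'E'
from h import *
st()
snap("side","side11"); crop("side11",300,150,390,270,4.9,"c18")
snap("top","top11"); crop("top11",290,140,400,240,5,"c19")
E
```

```text
{'time': 15.6, 'q': [-0.4575, 0.497, 1.5101, 0.0002, 1.1298, -1.821], 'position': [0.5771, -0.1604, 0.2167], 'tool_rot': [0.1035, 0.9946, -0.0007, 0.0022], 'ft_force': [-1.2512, 0.42, -0.7984], 'grip_width': 0.0297}
```

View pics/c18.png

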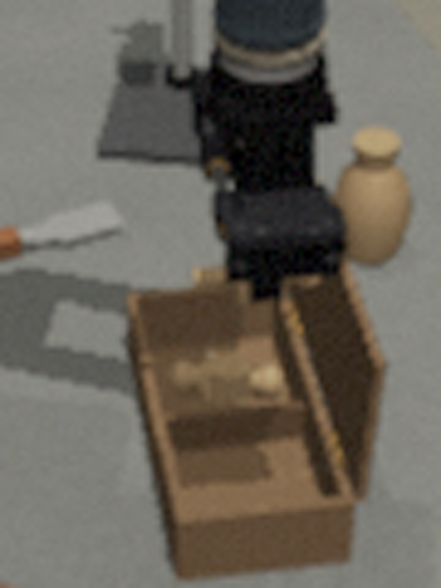

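View pics/c19.png

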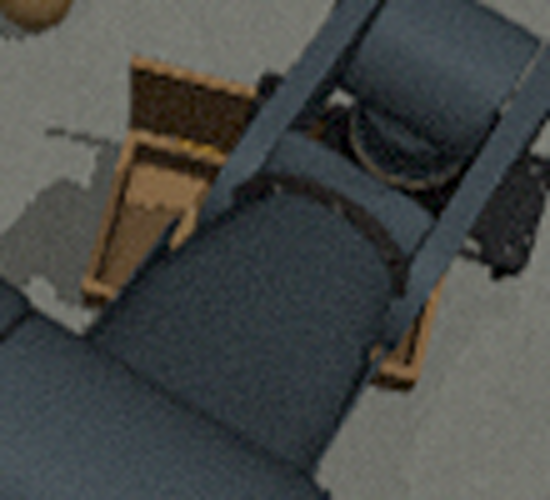

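```bash
cat >> lens.py <<'E'
L=np.array([.6655,.307,.29]); F=frame(62.7)
def toolR():
    x=F[:,0]; h=np.array([x[0],x[1],0])/np.hypot(x[0],x[1]); z=h*np.sin(.6)-np.array([0,0,np.cos(.6)]); return np.c_[x,np.cross(z,x),z]
E
python3 - <<'E'
from h import *
import lens
s=load("side11"); o=robot.get_obs(); p=o["position"]; Rm=R.from_quat(o["tool_rot"]).as_matrix()
for k in(.045,-.045): print(((proj(s,p+Rm@[k,0,-.007])-[300,150]+.5)*4.9).round(1))
crop("side11",335,195,375,215,18,"c20")
for k in(.045,-.045): print(((proj(s,p+Rm@[k,0,-.007])-[335,195]+.5)*18).round(1))
h=np.array([np.cos(np.radians(62.7)),np.sin(np.radians(62.7))])
rel([.54,.10,.27],down(-h))
E
```

```text
[193.8 278.5]
[322.5 269. ]
[ 82.1 213.2]
[554.6 178.3]
shift [ 88.8 246.9 -55.5] turn [2.0000e-02 0.0000e+00 1.0541e+02]
```

View pics/c20.png

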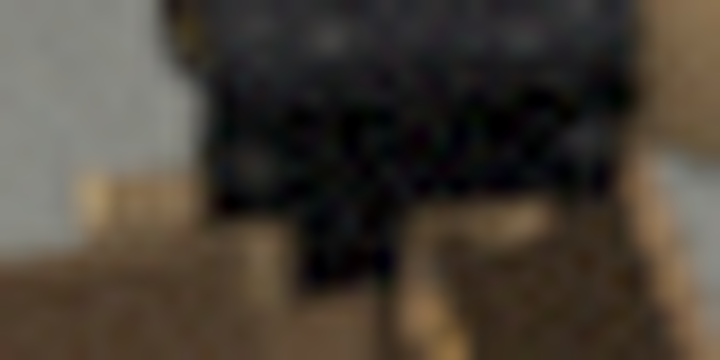

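{"api": "carry_out", "payload": {"series": [[5,15,-30,0,0,10,-1],[15,45,-55,0,0,20,-1],[27,80,-55,0,0,30,-1],[40,115,-55,0,0,40,-1],[53,150,-55,0,0,50,-1],[66,185,-55,0,0,60,-1],[78,220,-55,0,0,70,-1],[88.8,247,-55.5,0,0,80,-1]]}}

```text
time: 16.7
position: [0.5386, 0.1015, 0.2677]
tool_rot: [0.72, 0.694, -0.002, -0.002]
ft_force: [-0.3, 0.2, -0.8]
grip_width: 0.03
```

```bash
python3 - <<'E'
from h import *
import lens
st(); x=lens.F[:,0]
for off in(.06,0): 
    C=lens.L-x*(.145+off); P=C-lens.toolR()@[0,0,-.007]; print(P); rel(P,lens.toolR())
E
```

```text
{'time': 16.7, 'q': [-0.0178, 0.3734, 1.569, 0.0002, 1.2037, 0.0203], 'position': [0.5386, 0.1015, 0.2677], 'tool_rot': [0.7204, 0.6935, -0.0015, -0.0016], 'ft_force': [-0.277, 0.2217, -0.7934], 'grip_width': 0.03}
[0.58971215 0.16016373 0.16847094]
shift [60.6 49.3 99. ] turn [-7.78 33.87 24.28]
[0.61242454 0.20416818 0.20234949]
shift [105.4  70.2  65. ] turn [-7.78 33.87 24.28]
```

{"api": "carry_out", "payload": {"series": [[12,10,20,-1.6,6.8,4.9,-1],[24,20,40,-3.1,13.5,9.7,-1],[36,30,60,-4.7,20.3,14.6,-1],[48,40,80,-6.2,27.1,19.4,-1],[60.6,49.3,99,-7.8,33.9,24.3,-1],[60.6,49.3,99,-7.8,33.9,24.3,-1],[60.6,49.3,99,-7.8,33.9,24.3,-1]]}}

```text
time: 17.58
position: [0.5896, 0.1601, 0.1681]
tool_rot: [0.816, 0.498, 0.252, -0.154]
ft_force: [-0.5, -0.7, -1.1]
grip_width: 0.0297
```

{"api": "carry_out", "payload": {"series": [[0,0,0,0,0,0,-1]]}}

```text
time: 17.7
position: [0.5903, 0.1603, 0.1692]
tool_rot: [0.815, 0.499, 0.252, -0.153]
ft_force: [0.2, 0.8, -1.5]
grip_width: 0.0294
```

```bash
python3 - <<'E'
from h import *
import lens
st(); x=lens.F[:,0]
C=lens.L-x*(.145); P=C-lens.toolR()@[0,0,-.007]; rel(P,lens.toolR())
snap("side","side12"); crop("side12",290,90,380,210,4.9,"c21")
snap("top","top12"); crop("top12",180,100,300,220,4.9,"c22")
E
```

```text
{'time': 17.7, 'q': [-0.2044, 0.5394, 1.8143, 0.8478, 0.8091, -0.3416], 'position': [0.5903, 0.1603, 0.1692], 'tool_rot': [0.8152, 0.4986, 0.2521, -0.1529], 'ft_force': [0.2351, 0.83, -1.4854], 'grip_width': 0.0294}
shift [59.3 -0.3  0.3] turn [0.01 0.09 0.2 ]
```

View pics/c21.png

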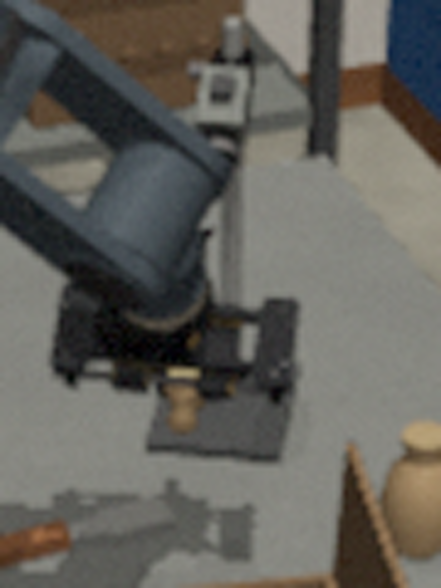

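View pics/c22.png

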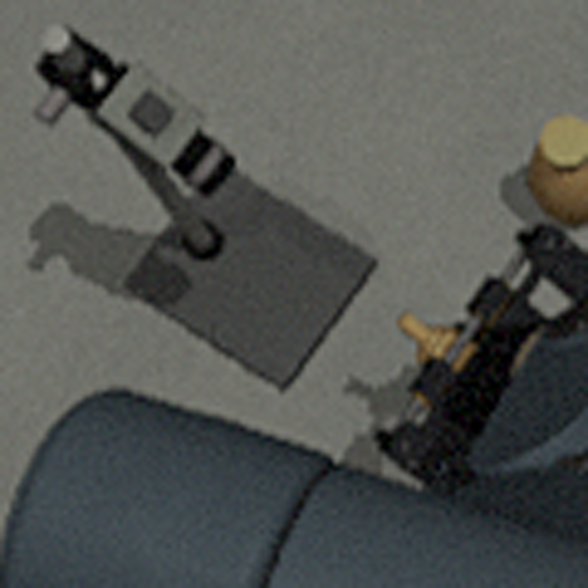

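{"api": "carry_out", "payload": {"series": [[12,0,0,0,0,0,-1],[24,0,0,0,0,0.2,-1],[36,-0.3,0.3,0,0,0.2,-1],[46,-0.3,0.3,0,0,0.2,-1],[50,-0.3,0.3,0,0,0.2,-1],[50,-0.3,0.3,0,0,0.2,-1]]}}

```text
time: 18.55
position: [0.6089, 0.1977, 0.1973]
tool_rot: [0.816, 0.497, 0.252, -0.153]
ft_force: [-0.1, 0.3, -0.5]
grip_width: 0.03
```

```bash
cat > view.py <<'E'
import sys
from h import *
import lens
n=sys.argv[1]
st(); o=robot.get_obs(); p=o["position"]; Rm=R.from_quat(o["tool_rot"]).as_matrix()
C=lens.L-lens.F[:,0]*(.145); P=C-lens.toolR()@[0,0,-.007]; rel(P,lens.toolR())
for c,b,k in(("top",(200,110,270,180),8),("side",(305,100,365,190),6)):
    snap(c,c+n); crop(c+n,*b,k,f"v_{c}{n}"); d=load(c+n)
    im=cv2.imread(f"pics/v_{c}{n}.png"); f=lambda X:((proj(d,X)-b[:2]+.5)*k)
    for nm,X in(("pin",[.045,0,-.007]),("ctr",[0,0,-.007]),("bulb",[-.045,0,-.007])):
        u=f(p+Rm@X); print(c,nm,u.round(1)); cv2.circle(im,tuple(u.astype(int).tolist()),2,(0,0,255),-1)
    u=f(lens.L); cv2.circle(im,tuple(u.astype(int).tolist()),2,(255,0,0),-1)
    cv2.imwrite(f"pics/v_{c}{n}.png",im)
E
python3 view.py 13
```

```text
{'time': 18.55, 'q': [-0.1261, 0.5143, 1.7428, 0.798, 0.8321, -0.1882], 'position': [0.6089, 0.1977, 0.1973], 'tool_rot': [0.8159, 0.4973, 0.252, -0.1533], 'ft_force': [-0.0978, 0.2512, -0.5085], 'grip_width': 0.03}
shift [8.9 0.2 0. ] turn [0.02 0.07 0.03]
top pin [408.7 371.5]
top ctr [489.8 436.3]
top bulb [568.4 499.2]
side pin [154.8 283.9]
side ctr [146.5 342.9]
side bulb [138. 403.]
```

View pics/v_top13.png

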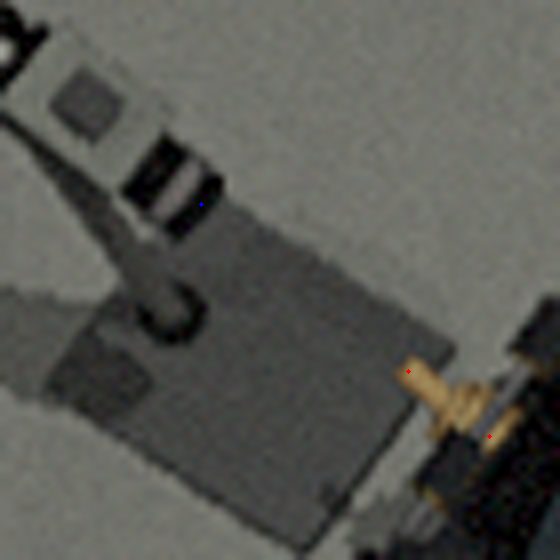

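View pics/v_side13.png

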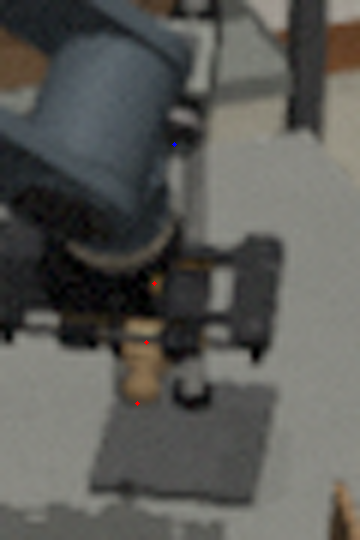

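{"api": "carry_out", "payload": {"series": [[4,0.1,0,0,0,0,-1],[8,0.2,0,0,0,0,-1],[8.3,0.2,0,0,0,0,-1],[8.3,0.2,0,0,0,0,-1]]}}

```text
time: 19.15
position: [0.6119, 0.2033, 0.2016]
tool_rot: [0.816, 0.497, 0.252, -0.153]
ft_force: [0.5, -0.2, 0.2]
grip_width: 0.0294
```

```bash
python3 view.py 14; python3 - <<'E'
from h import *
im=cv2.imread("pics/top14.png")[110:180,200:285].astype(float); im=255*np.clip((im-im.min())/(np.percentile(im,99)-im.min()),0,1)**.6
cv2.imwrite("pics/z_top14.png",cv2.resize(im.astype(np.uint8),None,fx=9,fy=8.0+1,interpolation=cv2.INTER_CUBIC))
crop("side14",270,90,390,280,3.1,"z_side14")
E
```

```text
{'time': 19.15, 'q': [-0.1146, 0.5117, 1.7301, 0.789, 0.8368, -0.1636], 'position': [0.6119, 0.2033, 0.2016], 'tool_rot': [0.8161, 0.497, 0.2517, -0.1534], 'ft_force': [0.519, -0.2171, 0.1595], 'grip_width': 0.0294}
shift [ 1.2  0.1 -0.1] turn [-0.01  0.09 -0.02]
top pin [394.7 359.9]
top ctr [476.2 425.1]
top bulb [555.2 488.4]
side pin [156.5 274. ]
side ctr [148.1 332.9]
side bulb [139.6 392.7]
```

View pics/z_top14.png

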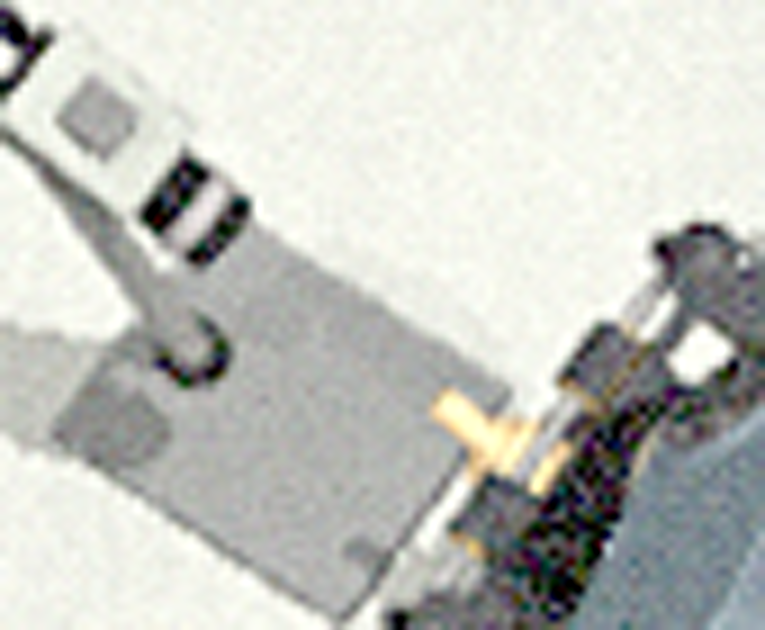

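View pics/z_side14.png

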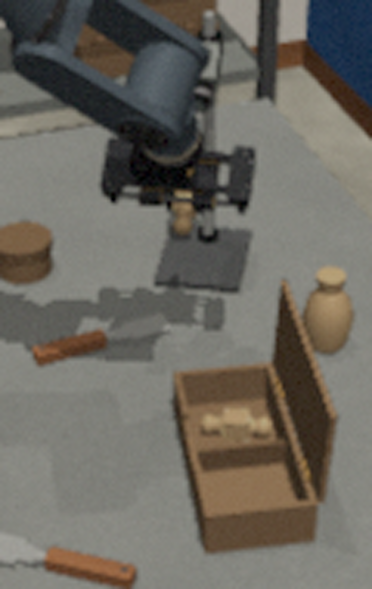

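```bash
python3 - <<'E'
from h import *
import lens
d=load("top14"); o=robot.get_obs(); p=o["position"]; Rm=R.from_quat(o["tool_rot"]).as_matrix()
px=d["px"].astype(float); f=px[:,:,0]-px[:,:,2]
a=proj(d,p+Rm@[.045,0,-.007]); c=proj(d,p+Rm@[0,0,-.007]); u=(c-a)/np.linalg.norm(c-a); n=np.array([-u[1],u[0]])
print("pred end",a,"ctr",c,"len",np.linalg.norm(c-a))
ax=[]
for k in np.arange(.5,5.6,.5):
    w=np.arange(-4,4.01,.1); q=(a+k*u+w[:,None]*n).astype(np.float32)
    v=cv2.remap(f,q[:,0][None],q[:,1][None],1)[0]; v=np.clip(v-v.max()*.35,0,None); m=(v*w).sum()/v.sum(); ax.append((k,m)); 
ax=np.array(ax); print(ax.round(2).tolist()); b=np.polyfit(*ax.T,1); print("slope deg",np.degrees(np.arctan(b[0])),"off",b[1])
w=np.arange(-5,5,.25); q=(a+w[:,None]*u).astype(np.float32); print(np.c_[w,cv2.remap(f,q[:,0][None],q[:,1][None],1)[0]].round(1)[::2].tolist())
E
```

```text
pred end [248.85407333 154.50150849] ctr [259.04561541 162.66483355] len 13.057848443593121
[[0.5, -0.02], [1.0, -0.06], [1.5, -0.07], [2.0, -0.02], [2.5, -0.04], [3.0, -0.12], [3.5, -0.07], [4.0, -0.09], [4.5, -0.12], [5.0, -0.11], [5.5, -0.13]]
slope deg -1.0831274225301717 off -0.020741276674325848
[[-5.0, 0.1], [-4.5, 0.6], [-4.0, 1.6], [-3.5, 1.1], [-3.0, 0.9], [-2.5, 1.0], [-2.0, 5.1], [-1.5, 16.0], [-1.0, 31.8], [-0.5, 49.0], [0.0, 60.8], [0.5, 65.9], [1.0, 67.3], [1.5, 68.3], [2.0, 67.6], [2.5, 68.1], [3.0, 67.9], [3.5, 68.1], [4.0, 68.0], [4.5, 68.3]]
```

```bash
python3 - <<'E'
from h import *
import lens
d=load("top14"); o=robot.get_obs(); p=o["position"]; Rm=R.from_quat(o["tool_rot"]).as_matrix()
a=proj(d,p+Rm@[.045,0,-.007]); c=proj(d,p+Rm@[0,0,-.007]); u=(c-a)/np.linalg.norm(c-a)
print("rim along-axis px",[float(((proj(d,p+Rm@[.045,0,-.007+s*.0065])-a)@u).round(2)) for s in(-1,1)])
tip=p+Rm@[.045,0,-.007]; print("tip to lens",lens.F.T@(lens.L-tip)*1e3,"axis err deg",np.degrees(np.arccos(Rm[:,0]@lens.F[:,0])))
# side: bulb end
s=load("side14"); print(proj(s,p+Rm@[-.045,0,-.007])); crop("side14",318,140,345,175,16,"y")
print((proj(s,p+Rm@[-.032,0,-.007])-[318,140]+.5)*16)
E
```

```text
rim along-axis px [0.51, -0.5]
tip to lens [ 1.01335570e+02 -7.05680157e-02  1.45982411e-01] axis err deg 0.0972921708852507
[327.75251037 164.97716211]
[170.65653309 361.22258485]
```

View pics/y.png

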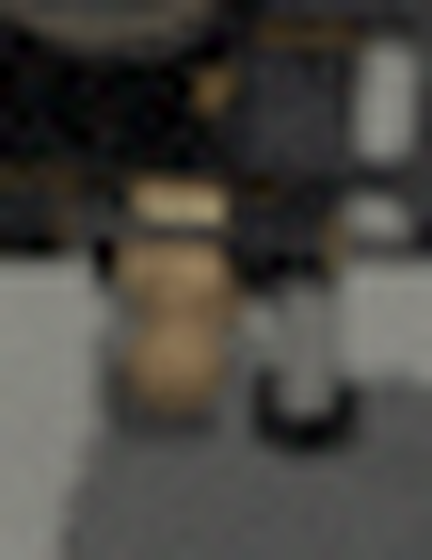

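```bash
python3 - <<'E'
from h import *
st(); print(robot.hand_in())
E
```

```text
{'time': 19.25, 'q': [-0.1147, 0.5117, 1.7303, 0.7891, 0.8367, -0.1636], 'position': [0.6118, 0.2033, 0.2015], 'tool_rot': [0.8162, 0.4969, 0.2516, -0.1535], 'ft_force': [0.3073, -0.4522, -0.7154], 'grip_width': 0.0297}
the job is handed in; nothing more can be done
None
```

The job is done and handed in at 19.25 s, with the gripper still holding the foot in front of the camera.

**What I did:** I took the scraper farthest from the base, prised the lid up through the slot and swung it upright. I then laid the scraper back on the bench where it had been. The foot with the pin came out of the right-hand (−y) cell and is now held on the lens's line of sight, pin towards the lens.

**Last checks:**
- **Foot position:** the end of the pin is about 100 mm from the lens. The arm pose alone gives 101.3 mm, and the top view shows the pin about 1.5 mm further forward. The lens position itself is only known to about 2 mm.
- **Foot direction:** the arm pose puts the foot within 0.1° of the line of sight. A line fit on the pin in the top view gives about 1°.
- **Lid:** it stands at about 93°, measured before the foot was taken out, and looks unmoved in the last picture.
- **Everything else:** the spindle, vase and round box look undisturbed, the sampled wrist forces stayed below 5 N, and nothing touched the camera.

**What disagreed:** the text has the pin pointing to the box's +y, but both views showed it pointing towards −x, so I followed the pictures. The two views also put the top of the closed lid 3 mm lower than the stated 70 mm, so I used the stated height; the blade still entered the slot cleanly. The pin's end was hidden in the last side view, so its height was checked only from the bulb, which was about 1.5 mm off the prediction.

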